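# Set out the cook's corner

### The arm

A 7-joint arm with a two-finger parallel gripper is mounted at the origin on a cart in front of the work surface, level with it; the furniture and walls round the work are solid. World frame = base frame: x ahead of the robot, y to its left, z up, the work surface at z = 0. Lengths are in mm, angles in rad, forces in N, time in s.
With the tool pointing down it reaches from about 425 to 925 mm from the base axis. Payload 6.8 kg.
Tool frame: the origin (TCP) lies at the very end of the fingers, on their centre line; the grasp point (between the pads) lies 19 mm behind it (env.hold_point_z is the distance from the TCP to the grasp point, in mm); z points along the fingers, y is the line along which they close (so a half turn about z gives the same grasp; the last joint's range is limited). The gripper opens to 85 mm and grips with 20 to 120 N. Pads are 22 mm wide; open, the fingers measure 114 mm over their backs; the gripper's body (76 mm by 85 mm) begins 54 mm behind the grasp point. The pads swing forward as they close: fully open they stand 13 mm farther back than shut.
Start: joints at [1.134, 0.477, 0.022, 1.555, -0.011, 1.109, -0.083], TCP at [217.972, -638.855, 207.108] pointing down, gripper open.
Joint ranges: [-2.96, 2.96], [-0.34, 2.1], [-1.41, 1.46], [0.24, 2.44], [-1.37, 4.51], [0.17, 1.92], [-2.96, 2.96]. Speed limits (rad/s): [2.39, 2.39, 3.14, 3.14, 3.14, 3.14, 3.14].

### API

Orientations are given as a unit quaternion [x, y, z, w].
In Python, from cell import env, optics gives the robot as it stands.
- The arm moves only by the shell command python3 -m pendant 'ROWS' [FORCE]. ROWS is JSON, a list of rows, each an object of numbers: "tx", "ty", "tz": the shift along the tool's x, y, z in cm; "ax", "ay", "az": the turn, a rotation vector about the tool's x, y, z in rad; "jaw": the closure, from -1 (fully open) to 1 (shut). A call has 1 to 10 rows; each row is the pose to reach, as a shift and turn from the pose commanded when the call began, along the tool's axes at that moment; what a row does not reach only later rows make up. A row lasts 1/10 s, in which the tool goes at most 50 mm and 8.59 degrees, less where a joint would pass 70% of its speed; a pose out of reach is approached as far as the arm can. A call with a gripper value outside its range is refused whole. The fingers move at their own pace and stop on an object; FORCE is the grip in N (left out, the last holds). Time passes only in rows, so rows that repeat a pose let the fingers close. It gives the time, the measured TCP pose, the force, the opening and the grip force at its end, in the units of the state.
- env.sense(): the state, without advancing time (a new reading comes with each control period).
- optics.get_image(name): name is "scene" or "top"; returns (picture, depth): 480x640x3 uint8, red, green, blue; 480x640 float32, mm along the optical axis (not along the pixel's ray), 0 where there is no reading.
- optics.camera_params(name): a dict with "mtx" (3x3 intrinsics, pixels), "camera_from_world" (4x4, takes a point from world to camera coordinates). Camera axes: x right, y down, z forward; pixel columns grow to the right and rows downward; lengths in mm; the calibration is good to about 2 mm. A picture is of the moment at which its call begins. camera_params takes no time and is no camera call.
- env.close_job(): hands the job in; it is judged then, once.
The state is a dict: "time_s": time; "qpos": joint angles; "joint_velocities": joint speeds; "joint_efforts": joint torques, N m; "tcp_pos": TCP position; "orientation": TCP orientation; "ft_force": force on the tool from outside, world axes, zero at the start; "ft_torque": the same for the moment, N m; "width": finger opening in mm; "finger_force": force on a finger pad.
Only numpy, scipy, OpenCV 4.12 (cv2) and the standard library are available. Lean on these libraries where they do the work, as an engineer would, in place of code of your own. Each camera call takes 0.05 s, during which the arm holds its last target. There are 200 camera calls.

### The job

Set out the cook's corner: stand the salt shaker in the middle of the cork round next to the grey canister on the wooden board and the spice jar in the middle of the other cork round, so that the salt stands between the canister and the spice jar, and stand the kitchen timer upright on the centre of the canister's lid. Release the matchbox, lying flat and pointing straight down the slope, on the middle of the slanted steel rest, so that it slides down and lies against the stop at the foot. Leave the tin and the screwdriver behind them where they are.

Things in the scene. Friction and masses are not known exactly. Their poses are not given: they have to be found in the camera images.
- board: Fixed wooden serving board, 116 (x) x 300 (y) x 12 mm. Origin: centre of its underside; z up; its +y end carries the canister. Two flush cork rounds, 60 mm in diameter, are inlaid in its top (z 12 mm): the one next to the canister at x 0, y -15, the other at x 0, y -110 mm.
- canister: Grey storage canister with a flat bamboo lid, fixed on the board at the board's x 0, y 90 mm. 105 mm in diameter. Origin: centre of its underside, on the board's top; z up. The flat top of the lid is 93 mm above the origin, 105 mm across; the lid does not come off.
- rest: Fixed slanted rest of slippery sheet steel, 90 mm wide, no side walls. Origin: centre of its footprint on the worktop; z up, +x uphill. The slope starts at x -55, z 22 mm, rises at 0.45 rad, 125 mm long, to x 57, z 76 mm. A black stop across the foot, uphill face at x -55, stands 11 mm out of it. The matchbox slides down by itself; against the stop its origin is at x -29, z 34 mm.
- salt: Salt shaker, clear with white salt inside and a grey domed cap, round, 44 mm in diameter up to 66 mm height, narrower above, 90 mm high, 0.1 kg. Origin: centre of its underside; z up.
- spice: Spice jar with red screw cap and dark label, round, 45 mm in diameter, 106 mm high, 0.11 kg. Origin: centre of its underside; z up.
- timer: Kitchen timer, cream round base (62 mm in diameter, 26 mm high) with a red domed top, 50 mm high in all, 0.085 kg; the dial does not turn. Origin: centre of its underside; z up.
- matches: Matchbox, red top and dark sides, closed (its tray does not slide), lying flat, 37 (its x) x 60 (its y) x 17 mm (its z), light (12 g or so). Origin: centre of its underside; z up. Grip it across its 37 mm width. Either end may point downhill.
- tin: Tin of tomatoes, red, 75 mm in diameter, 58 mm high, standing behind the board and the rest; a bystander. Origin: centre of its underside.
- driver: Screwdriver with an orange-red handle lying behind the board and the rest, 199 mm long, 29 mm high; a bystander. Origin: at about half its length, on the worktop; its y runs along it.
Not all that is in view belongs to the job. What is shaped like the salt but green is not meant.

How it is judged (in metres and radians):
At the end, for the whole second after the job is handed in: Salt and spice jar upright on their rounds and timer upright on the lid, each within 12 mm (x, y) of centre; matchbox flat on the slope against the stop (rest frame x -37 to -22, z 28 to 41 mm), within 15 mm of its middle line and 0.22 rad of straight; all at rest (x of salt in the frame of board between -0.012 and 0.012 m and y of salt in the frame of board between -0.027 and -0.003 m and z of salt in the frame of board between 0.007 and 0.017 m and angle between each of salt, spice, timer's own z axis and vertical below 0.1 rad and x of spice in the frame of board between -0.012 and 0.012 m and y of spice in the frame of board between -0.122 and -0.098 m and z of spice in the frame of board between 0.007 and 0.017 m and x of timer in the frame of canister between -0.012 and 0.012 m and y of timer in the frame of canister between -0.012 and 0.012 m and z of timer in the frame of canister between 0.088 and 0.098 m and x of matches in the frame of rest between -0.037 and -0.022 m and y of matches in the frame of rest between -0.015 and 0.015 m and z of matches in the frame of rest between 0.028 and 0.041 m and angle between matches's own z axis and vertical between 0.33 and 0.57 rad and angle between the x axis of matches and the y axis of rest, either way round below 0.22 rad and linear speed of each of salt, spice, timer, matches below 0.02 m/s and angular speed of each of salt, spice, timer, matches below 0.2 rad/s); the robot touches nothing.
It fails at once if the tin of tomatoes is moved by more than 20 mm (distance of tin from where it was at the start of the episode above 0.02 m).
It fails at once if the screwdriver is moved by more than 20 mm (distance of driver from where it was at the start of the episode above 0.02 m).
It also fails if it takes over 102 s, if anything falls off the work surface, if the arm or the gripper's body presses on something with over 40 N, if the wrist force passes 120 N, or if a joint passes its speed limit or range.

## Working session

There is one attempt and no reset: what is moved stays moved. The work goes in short steps, Python scripts to look and compute and a shell command to move; the robot and the scene stay as the last step left them, time stands still between calls to the robot, and variables do not carry over. Pictures are saved under pics/ and viewed, at most 14 in all, crops included, and the job is handed in when it is done.

```bash
ls; mkdir -p pics
python3 - <<'E'
from cell import env, optics
import cv2, numpy as np
s=env.sense(); print({k:np.round(v,3) for k,v in s.items()}, env.hold_point_z)
for n in("scene","top"):
    p,d=optics.get_image(n); cv2.imwrite(f"pics/{n}0.png",p[:,:,::-1]); np.savez(f"{n}0.npz",p=p,d=d)
    c=optics.camera_params(n); print(n,np.round(c["mtx"],1).tolist(),np.round(c["camera_from_world"],3).tolist())
E
```

```text
pics
{'time_s': np.float64(0.0), 'qpos': array([ 1.134,  0.478,  0.022,  1.556, -0.011,  1.109, -0.083]), 'joint_velocities': array([ 0.003, -0.   , -0.   , -0.001, -0.001, -0.001,  0.001]), 'joint_efforts': array([-0.0000e+00, -5.9645e+01,  1.6080e+00, -2.8120e+01,  1.2000e-02,
        9.0000e-03, -0.0000e+00]), 'tcp_pos': array([ 217.759, -638.238,  206.131]), 'orientation': array([ 0.987,  0.164, -0.   , -0.001]), 'ft_force': array([ 0.289, -1.189, -0.242]), 'ft_torque': array([ 0.013, -0.016,  0.005]), 'finger_force': np.float64(0.0), 'width': np.float64(85.679)} 18.700000000000003
scene [[583.4, 0.0, 322.1], [0.0, 583.4, 235.4], [0.0, 0.0, 1.0]] [[-0.592, -0.806, 0.005, 363.559], [-0.519, 0.376, -0.768, 266.332], [0.617, -0.457, -0.641, 1132.528], [0.0, 0.0, 0.0, 1.0]]
top [[505.3, 0.0, 312.5], [0.0, 505.3, 240.4], [0.0, 0.0, 1.0]] [[0.011, -1.0, -0.006, 61.511], [-0.986, -0.01, -0.166, 526.828], [0.166, 0.008, -0.986, 929.733], [0.0, 0.0, 0.0, 1.0]]
```

View pics/top0.png

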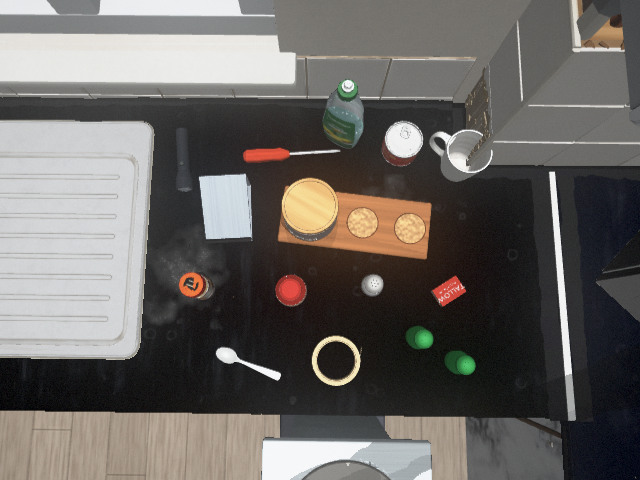

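View pics/scene0.png

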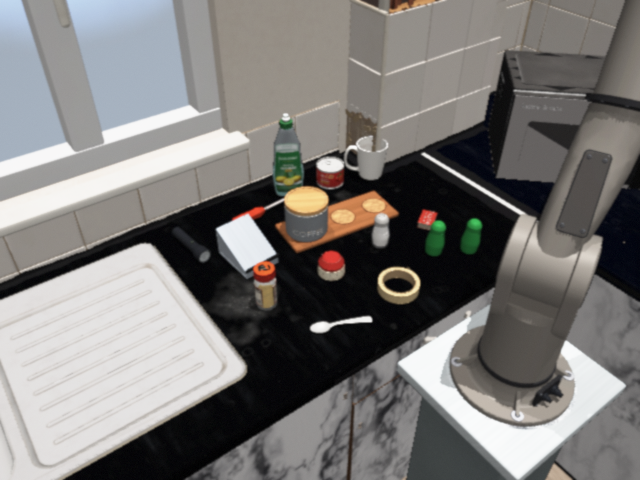

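Top view: the salt (grey cap) is at (372,285), with the green lookalikes at (420,337) and (461,363). The spice jar is at (195,285), timer (291,290), matchbox (449,291), canister (310,205), cork rounds (362,222) and (410,228), and rest (226,207). The tin is at (403,142) and the driver at (290,155). The salt meant is the clear one with the grey cap at (372,285). I'll confirm that with a crop and measure by depth.

```bash
cat > h.py <<'E'
from cell import env, optics
import cv2, numpy as np
def cloud(n,d):
    c=optics.camera_params(n); K=c["mtx"]; T=np.linalg.inv(c["camera_from_world"])
    v,u=np.mgrid[:480,:640]
    P=np.stack([(u-K[0,2])*d/K[0,0],(v-K[1,2])*d/K[1,1],d],-1)@T[:3,:3].T+T[:3,3]
    P[d<=0]=np.nan
    return P
def grab(n):
    p,d=optics.get_image(n); return p,cloud(n,d)
def box(P,x,y,z,r):
    Q=P.reshape(-1,3); Q=Q[~np.isnan(Q[:,0])]
    return Q[(abs(Q[:,0]-x)<r)&(abs(Q[:,1]-y)<r)&(Q[:,2]>z[0])&(Q[:,2]<z[1])]
def circ(Q):  # min enclosing circle, robust
    (a,b),r=cv2.minEnclosingCircle(Q[:,:2].astype(np.float32)); return np.round([a,b,r,np.percentile(Q[:,2],95)],1),len(Q)
E
python3 - <<'E'
from h import *
A=np.load("top0.npz");B=np.load("scene0.npz")
T=cloud("top",A["d"]);S=cloud("scene",B["d"])
np.set_printoptions(suppress=True,precision=1)
for n,(u,v) in dict(salt=(372,285),spice=(192,285),timer=(291,290),match=(449,291),can=(310,203),r1=(362,222),r2=(410,228),rest=(226,207),restL=(210,180),restR=(245,207),tin=(403,130),table=(330,300),driver=(265,155),bottle=(346,85)).items():
    print(n,T[v,u])
cv2.imwrite("pics/crop1.png",cv2.resize(A["p"][160:380,160:480,::-1],None,fx=2.5,fy=2.5,interpolation=cv2.INTER_CUBIC))
for n,(u,v),z in [("salt",(372,285),(8,95)),("spice",(192,285),(8,115)),("timer",(291,290),(8,60))]:
    x,y,_=T[v,u]
    for nm,P in(("top",T),("scene",S)):
        Q=box(P,x,y,z,42); print(n,nm,circ(Q),Q[:,:2].min(0),Q[:,:2].max(0), Q[:,2].max())
# rest slope plane
x,y,_=T[207,226]
for r in range(170,250,8): print(r,[int(T[r,c,2]) for c in range(194,262,6)])
E
```

```text
salt [437.8 -41.7  89.6]
spice [432.8 279.8 107.8]
timer [429.6 106.4  53.9]
match [ 433.4 -198.6   19.8]
can [585.2  72.  104.9]
r1 [570.1 -31.4  10.9]
r2 [ 558.6 -127.    12.2]
rest [588.3 235.1  53.2]
restL [636.4 264.3  72.2]
restR [590.2 199.3  46.7]
tin [ 746.6 -108.9   56.9]
table [414.2  31.7   4.5]
driver [703.3 165.4  26.1]
bottle [750.6  14.  236. ]
salt top (array([441.8, -46.7,  21.4,  89.8]), 407) [421.2 -66.3] [463.  -26.5] 92.86259368726382
salt scene (array([436.8, -43.6,  21.4,  86.6]), 482) [415.9 -64.1] [455.5 -25.4] 91.5991753029981
spice top (array([434.3, 282. ,  22.9, 108.8]), 746) [412.  259.5] [456.3 303.8] 111.1130063227206
spice scene (array([430.6, 285.2,  24.5, 106.5]), 933) [406.1 261.9] [454.2 306.6] 109.43839962265338
timer top (array([432. , 109.1,  31. ,  52.4]), 798) [401.2  78.8] [460.6 138.6] 55.69345728197982
timer scene (array([426.7, 112.3,  30.3,  50.5]), 604) [397.6  84.3] [455.9 141.4] 53.034023039244744
170 [0, 1, 3, 0, -1, 0, 0, 2, -2, 1, 1, 0]
178 [0, 76, 70, 72, 74, 73, 72, 73, 74, 0, 3, 1]
186 [0, 70, 66, 68, 66, 68, 68, 68, 67, 7, 0, -1]
194 [1, -1, 62, 59, 62, 57, 61, 61, 61, 7, 1, 3]
202 [-3, -2, 58, 52, 55, 53, 53, 53, 49, 5, -1, 2]
210 [0, -1, 54, 48, 46, 47, 47, 46, 49, 45, 1, 0]
218 [-2, 2, 38, 41, 39, 35, 38, 39, 38, 36, 2, 0]Traceback (most recent call last):
  File "<stdin>", line 14, in <module>
ValueError: cannot convert float NaN to integer
```

View pics/crop1.png

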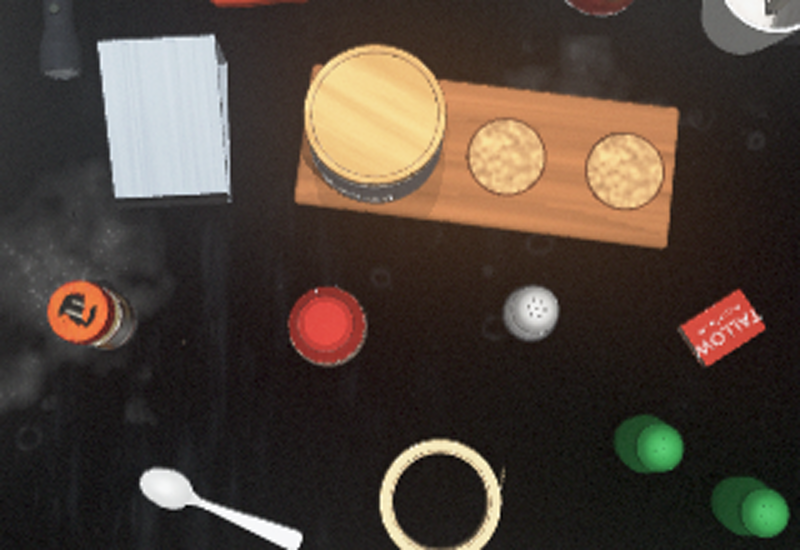

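The crop confirms the salt: grey domed cap with holes and white body. The other two are green. The rest's high edge is at the back, so downhill is toward the robot. Next I'll measure the targets and the matchbox.

Run:
```python
from h import *
np.set_printoptions(suppress=True,precision=2)
for n in("top","scene"):
    A=np.load(n+"0.npz");P=cloud(n,A["d"]); p=A["p"]; hsv=cv2.cvtColor(p,cv2.COLOR_RGB2HSV).astype(int)
    Q=box(P,585,72,(95,115),70); print(n,"lid",circ(Q),Q.mean(0))
    # cork centres by intersecting colour-blob rays with z=12
    c=optics.camera_params(n);K=c["mtx"];M=c["camera_from_world"];T=np.linalg.inv(M)
    def ray(u,v,z):
        d=T[:3,:3]@np.linalg.inv(K)@[u,v,1]; o=T[:3,3]; return (o+d*(z-o[2])/d[2])[:2]
    for ctr in((570,-31),(559,-127)):
        q=K@(M@[*ctr,12,1])[:3];u,v=q[:2]/q[2]
        near=np.hypot(P[...,0]-ctr[0],P[...,1]-ctr[1])<42
        g=p[...,1].astype(int)
        m=near&(g>125)
        if n=="top" or 1:
            vs,us=np.nonzero(m); pts=np.array([ray(a,b,12) for a,b in zip(us,vs)])
            print(" cork",ctr,circ(np.c_[pts,np.zeros(len(pts))]),pts.mean(0))
    Q=box(P,433,-199,(10,25),45); pts=Q[:,:2].astype(np.float32)
    print(" match",cv2.minAreaRect(pts),Q.mean(0),len(Q))
    m=(np.hypot(P[...,0]-433,P[...,1]+199)<50)&(hsv[...,1]>140)&(p[...,0]>140)
    m=cv2.morphologyEx(m.astype(np.uint8),cv2.MORPH_OPEN,np.ones((2,2)))
    vs,us=np.nonzero(m)
    if len(us): print("  red top",cv2.minAreaRect(np.array([ray(a,b,17) for a,b in zip(us,vs)],np.float32)))
    # rest slope
    Q=box(P,588,235,(30,80),80)
    nrm=None
    for _ in range(4):
        C=np.c_[Q[:,:2],np.ones(len(Q))]; k=np.linalg.lstsq(C,Q[:,2],rcond=None)[0]
        r=Q[:,2]-C@k; Q=Q[abs(r)<6]
    print(" rest",k,"slope",np.arctan(np.hypot(*k[:2])),"yaw",np.arctan2(k[1],k[0]),len(Q), cv2.minAreaRect(Q[:,:2].astype(np.float32)))
    # board rect
    Q=box(P,570,5,(7,17),190)
    print(" board",cv2.minAreaRect(Q[:,:2].astype(np.float32)),len(Q))
```

```text
top lid (array([580.9,  73.1,  53. , 106.9]), 2543) [580.21  72.79 103.9 ]
 cork (570, -31) (array([570.1, -31.4,  42.5,   0. ]), 1231) [569.81 -31.05]
 cork (559, -127) (array([ 559.1, -126.7,   42.3,    0. ]), 1179) [ 559.1  -125.29]
 match ((433.7948913574219, -198.6266326904297), (37.148162841796875, 58.361637115478516), 32.60860061645508) [ 433.89 -198.56   17.52] 567
  red top ((432.5960998535156, -201.05648803710938), (36.66545867919922, 54.50175857543945), 32.68904113769531)
 rest [   0.47    0.03 -235.67] slope 0.44301464850562217 yaw 0.0595467626436921 2548 ((593.037109375, 237.96731567382812), (107.99817657470703, 90.3629379272461), 3.8309125900268555)
 board ((577.4939575195312, 5.847259521484375), (348.7005310058594, 376.70538330078125), 1.0416462421417236) 6130
scene lid (array([580.6,  74.1,  55.8, 105.5]), 1011) [576.51  75.53 101.95]
 cork (570, -31) (array([571.1, -29.8,  44.9,   0. ]), 411) [570.82 -33.54]
 cork (559, -127) (array([ 559.3, -121.3,   46. ,    0. ]), 399) [ 559.24 -125.42]
 match ((432.6554870605469, -198.58840942382812), (37.406463623046875, 64.7283935546875), 32.2827033996582) [ 432.21 -197.19   16.04] 218
  red top ((428.80291748046875, -196.97760009765625), (36.819950103759766, 56.05635452270508), 30.078575134277344)
 rest [   0.46    0.02 -225.73] slope 0.4295352035202386 yaw 0.04678886891312447 1406 ((592.8001098632812, 238.06814575195312), (106.59117126464844, 91.07013702392578), 2.947786808013916)
 board ((581.1614379882812, 7.7608489990234375), (359.9776916503906, 375.6214599609375), 1.8928029537200928) 2604
```

Both cameras agree: canister about (580.5,73), board yaw about -0.107, cork 1 (569.5,-31.3), cork 2 (559,-126), rest origin about (588.5,238) with yaw 0.06. The 105 mm and 200 mm spacings along the board match the given sizes. Now a planner that prints the move in tool axes.

```bash
cat > plan.py <<'E'
# usage: plan.py x y z toolY_deg [tilt]  -> shift (cm) and turn (rad) in tool axes, TCP target in world mm
import sys, numpy as np
from scipy.spatial.transform import Rotation as R
from cell import env
x,y,z,a=map(float,sys.argv[1:5]); tilt=float(sys.argv[5]) if len(sys.argv)>5 else 0
s=env.sense(); R0=R.from_quat(s["orientation"]); p=np.array(s["tcp_pos"])
best=None
for f in(0,180):
    t=np.radians(a+f); ty=np.array([np.cos(t),np.sin(t),0])
    h=np.cross([0,0,1],ty)                     # horizontal, perpendicular to tool y
    if h[0]<0: h=-h                            # ahead
    tz=np.sin(tilt)*h-np.array([0,0,np.cos(tilt)])
    R1=R.from_matrix(np.c_[np.cross(ty,tz),ty,tz]); w=(R0.inv()*R1).as_rotvec()
    print("t cm",np.round(R0.inv().apply(np.array([x,y,z])-p)/10,2),"turn",np.round(w,3))
print("now",np.round(p,1),np.round(R0.as_matrix()[:,1],3),"q",np.round(s["qpos"],2),"w",round(float(s["width"]),1),"t",s["time_s"])
E
python3 plan.py 430 -420 220 -36; python3 plan.py 439 -45 200 -6
```

```text
t cm [ 27.13 -13.81  -1.36] turn [-0.002 -0.    -0.614]
t cm [ 27.13 -13.81  -1.36] turn [-1.000e-03  2.000e-03  2.528e+00]
now [ 217.8 -638.3  206.2] [ 0.323 -0.946 -0.002] q [ 1.13  0.48  0.02  1.56 -0.01  1.11 -0.08] w 85.5 t 0.1
t cm [ 40.09 -49.01   0.7 ] turn [-2.000e-03 -1.000e-03 -1.137e+00]
t cm [ 40.09 -49.01   0.7 ] turn [-1.000e-03  2.000e-03  2.004e+00]
now [ 217.8 -638.3  206.2] [ 0.323 -0.946 -0.002] q [ 1.13  0.48  0.02  1.56 -0.01  1.11 -0.08] w 85.5 t 0.1
```

```bash
python3 -m pendant '[{"tx":27.1,"ty":-13.8,"tz":-1.4,"az":-0.61,"jaw":-1},{"tx":27.1,"ty":-13.8,"tz":-1.4,"az":-0.61,"jaw":-1},{"tx":27.1,"ty":-13.8,"tz":-1.4,"az":-0.61,"jaw":-1},{"tx":27.1,"ty":-13.8,"tz":-1.4,"az":-0.61,"jaw":-1},{"tx":27.1,"ty":-13.8,"tz":-1.4,"az":-0.61,"jaw":-1},{"tx":27.1,"ty":-13.8,"tz":-1.4,"az":-0.61,"jaw":-1},{"tx":27.1,"ty":-13.8,"tz":-1.4,"az":-0.61,"jaw":-1},{"tx":27.1,"ty":-13.8,"tz":-1.4,"az":-0.61,"jaw":-1}]' 30; python3 plan.py 439 -45 200 -6
```

```text
t cm [ 40.09 -49.01   0.7 ] turn [-2.000e-03 -1.000e-03 -1.137e+00]
t cm [ 40.09 -49.01   0.7 ] turn [-1.000e-03  2.000e-03  2.004e+00]
now [ 217.8 -638.3  206.2] [ 0.323 -0.946 -0.002] q [ 1.13  0.48  0.02  1.56 -0.01  1.11 -0.08] w 85.5 t 0.1invalid input at $[0]: expected keys tx, ty, tz, ax, ay, az, jaw
```

```bash
python3 -m pendant '[{"tx":27.1,"ty":-13.8,"tz":-1.4,"ax":0,"ay":0,"az":-0.61,"jaw":-1},{"tx":27.1,"ty":-13.8,"tz":-1.4,"ax":0,"ay":0,"az":-0.61,"jaw":-1},{"tx":27.1,"ty":-13.8,"tz":-1.4,"ax":0,"ay":0,"az":-0.61,"jaw":-1},{"tx":27.1,"ty":-13.8,"tz":-1.4,"ax":0,"ay":0,"az":-0.61,"jaw":-1},{"tx":27.1,"ty":-13.8,"tz":-1.4,"ax":0,"ay":0,"az":-0.61,"jaw":-1},{"tx":27.1,"ty":-13.8,"tz":-1.4,"ax":0,"ay":0,"az":-0.61,"jaw":-1},{"tx":27.1,"ty":-13.8,"tz":-1.4,"ax":0,"ay":0,"az":-0.61,"jaw":-1},{"tx":27.1,"ty":-13.8,"tz":-1.4,"ax":0,"ay":0,"az":-0.61,"jaw":-1}]' 30; python3 plan.py 439 -45 200 -6
```

```text
time_s: 0.9
tcp_pos: [431.4, -418.8, 220.9]
orientation: [0.891, 0.454, 0.0, -0.0]
ft_force: [-0.8, -0.3, -0.5]
width: 85.1
finger_force: 0.0
t cm [ 30.7  -21.34   2.12] turn [-0.    -0.001 -0.523]
t cm [ 30.7  -21.34   2.12] turn [-1.000e-03  0.000e+00  2.619e+00]
now [ 431.4 -418.8  220.9] [ 0.809 -0.587 -0.   ] q [ 0.83  0.35 -0.21  1.71  0.08  1.08 -0.03] w 85.1 t 0.9
```

```bash
python3 -m pendant '[{"tx":30.7,"ty":-21.3,"tz":2.1,"ax":0,"ay":0,"az":-0.52,"jaw":-1},{"tx":30.7,"ty":-21.3,"tz":2.1,"ax":0,"ay":0,"az":-0.52,"jaw":-1},{"tx":30.7,"ty":-21.3,"tz":2.1,"ax":0,"ay":0,"az":-0.52,"jaw":-1},{"tx":30.7,"ty":-21.3,"tz":2.1,"ax":0,"ay":0,"az":-0.52,"jaw":-1},{"tx":30.7,"ty":-21.3,"tz":2.1,"ax":0,"ay":0,"az":-0.52,"jaw":-1},{"tx":30.7,"ty":-21.3,"tz":2.1,"ax":0,"ay":0,"az":-0.52,"jaw":-1},{"tx":30.7,"ty":-21.3,"tz":2.1,"ax":0,"ay":0,"az":-0.52,"jaw":-1},{"tx":30.7,"ty":-21.3,"tz":2.1,"ax":0,"ay":0,"az":-0.52,"jaw":-1},{"tx":30.7,"ty":-21.3,"tz":2.1,"ax":0,"ay":0,"az":-0.52,"jaw":-1},{"tx":30.7,"ty":-21.3,"tz":2.1,"ax":0,"ay":0,"az":-0.52,"jaw":-1}]' 30; python3 plan.py 439 -45 28 -6
```

```text
time_s: 1.9
tcp_pos: [439.2, -48.8, 199.9]
orientation: [0.746, 0.666, -0.0, 0.0]
ft_force: [0.3, 0.0, -0.1]
width: 85.4
finger_force: 0.0
t cm [ 0.39 -0.05 17.19] turn [-0.     0.001 -0.009]
t cm [ 0.39 -0.05 17.19] turn [1.000e-03 1.000e-03 3.133e+00]
now [439.2 -48.8 199.9] [ 0.994 -0.113 -0.   ] q [ 0.47  0.14 -0.54  2.06  0.09  0.96 -0.23] w 85.4 t 1.9
```

```bash
python3 -m pendant '[{"tx":0.1,"ty":0,"tz":8,"ax":0,"ay":0,"az":0,"jaw":-1},{"tx":0.1,"ty":0,"tz":13,"ax":0,"ay":0,"az":0,"jaw":-1},{"tx":0.1,"ty":0,"tz":17.2,"ax":0,"ay":0,"az":0,"jaw":-1},{"tx":0.1,"ty":0,"tz":17.2,"ax":0,"ay":0,"az":0,"jaw":-1},{"tx":0.1,"ty":0,"tz":17.2,"ax":0,"ay":0,"az":0,"jaw":-1},{"tx":0.1,"ty":0,"tz":17.2,"ax":0,"ay":0,"az":0,"jaw":0.6},{"tx":0.1,"ty":0,"tz":17.2,"ax":0,"ay":0,"az":0,"jaw":1},{"tx":0.1,"ty":0,"tz":17.2,"ax":0,"ay":0,"az":0,"jaw":1},{"tx":0.1,"ty":0,"tz":17.2,"ax":0,"ay":0,"az":0,"jaw":1},{"tx":0.1,"ty":0,"tz":17.2,"ax":0,"ay":0,"az":0,"jaw":1}]' 30; python3 plan.py 569.5 -31.3 160 -6
```

```text
time_s: 2.9
tcp_pos: [441.0, -46.6, 29.5]
orientation: [0.746, 0.666, 0.001, 0.001]
ft_force: [-0.8, -0.7, 8.9]
width: 33.3
finger_force: 28.5
t cm [  2.95  12.64 -13.01] turn [ 0.003  0.    -0.008]
t cm [  2.95  12.64 -13.01] turn [ 1.000e-03 -5.000e-03  3.134e+00]
now [441.  -46.6  29.5] [ 0.994 -0.112  0.003] q [ 0.35  0.42 -0.45  2.21  0.34  0.57 -0.47] w 33.3 t 2.9
```

Run:
```python
from h import *
p,P=grab("scene"); cv2.imwrite("pics/s1.png",cv2.resize(p[130:330,280:520,::-1],None,fx=3,fy=3,interpolation=cv2.INTER_CUBIC))
print(env.sense()["width"],env.sense()["ft_force"],env.hold_point_z)
```

```text
33.16877646976823 [-0.44716902 -0.67414975  7.8170672 ] 18.700000000000003
```

View pics/s1.png

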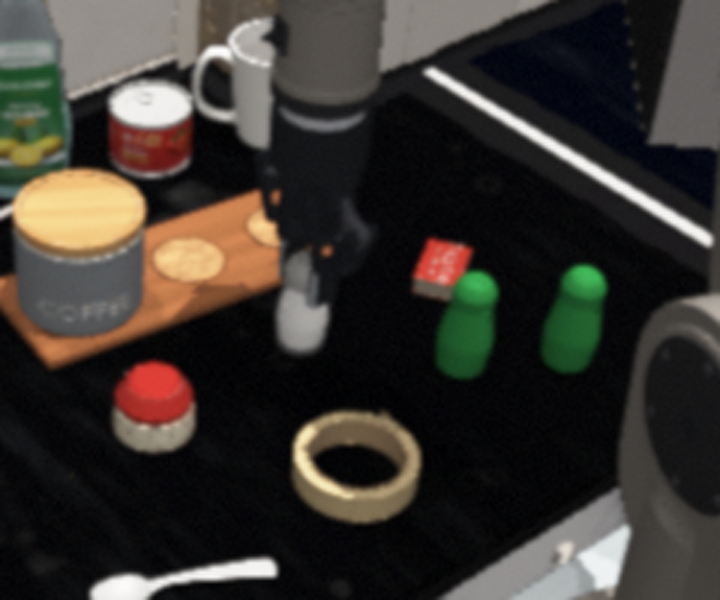

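The picture shows the salt upright, cap near (300,265) and foot near (300,345) in the crop. But the pads sit on a narrower part (33 mm), so I'll regrip lower.

```bash
python3 -m pendant '[{"tx":0,"ty":0,"tz":0,"ax":0,"ay":0,"az":0,"jaw":-1},{"tx":0,"ty":0,"tz":0,"ax":0,"ay":0,"az":0,"jaw":-1},{"tx":0,"ty":0,"tz":0,"ax":0,"ay":0,"az":0,"jaw":-1},{"tx":0,"ty":0,"tz":0,"ax":0,"ay":0,"az":0,"jaw":-1},{"tx":0,"ty":0,"tz":0,"ax":0,"ay":0,"az":0,"jaw":-1}]' 30
python3 - <<'E'
from h import *
p,P=grab("scene"); cv2.imwrite("pics/s2.png",cv2.resize(p[130:330,280:520,::-1],None,fx=3,fy=3,interpolation=cv2.INTER_CUBIC))
Q=box(P,440,-45,(6,66),34); 
for z in range(6,66,8):
    q=Q[(Q[:,2]>z)&(Q[:,2]<z+8)]
    if len(q)>5: print(z,len(q),q.min(0)[:2].round(),q.max(0)[:2].round())
print(env.sense()["tcp_pos"],env.sense()["width"],env.sense()["ft_force"])
E
```

```text
time_s: 3.45
tcp_pos: [439.4, -46.2, 28.0]
orientation: [0.746, 0.666, -0.0, -0.0]
ft_force: [0.1, -0.9, -0.4]
width: 85.2
finger_force: 0.0
6 37 [420. -60.] [453. -26.]
14 39 [421. -58.] [450. -25.]
22 41 [419. -60.] [455. -25.]
30 55 [417. -60.] [457. -24.]
38 54 [422. -64.] [457. -25.]
46 42 [422. -60.] [449. -28.]
54 46 [422. -62.] [451. -30.]
62 14 [422. -51.] [446. -28.]
[439.4116478  -46.20448787  28.03874938] 85.4248699074128 [-0.21420788  0.86540725  0.57881385]
```

View pics/s2.png

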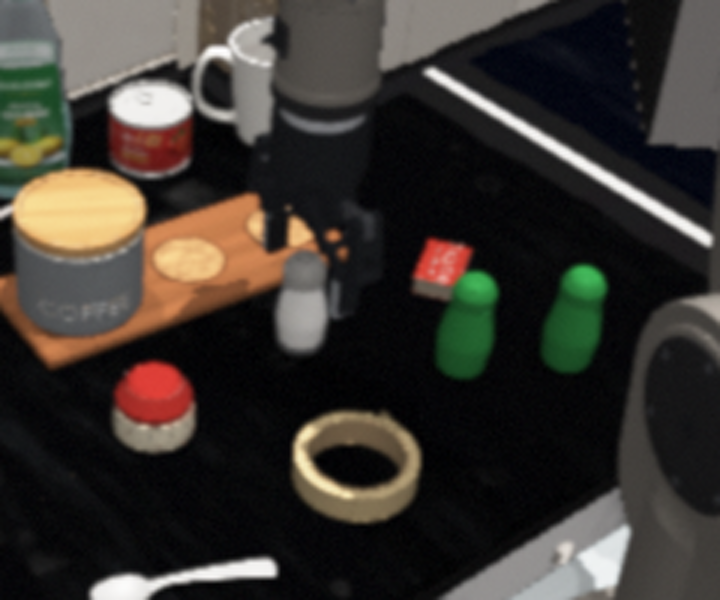

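The salt stands upright at crop (300,300). It tapers above about 45 mm, so I'll go 9 mm lower and shift +y 2 mm.

```bash
python3 -m pendant '[{"tx":0.2,"ty":0,"tz":0.9,"ax":0,"ay":0,"az":0,"jaw":-1},{"tx":0.2,"ty":0,"tz":0.9,"ax":0,"ay":0,"az":0,"jaw":-1},{"tx":0.2,"ty":0,"tz":0.9,"ax":0,"ay":0,"az":0,"jaw":0.5},{"tx":0.2,"ty":0,"tz":0.9,"ax":0,"ay":0,"az":0,"jaw":1},{"tx":0.2,"ty":0,"tz":0.9,"ax":0,"ay":0,"az":0,"jaw":1},{"tx":0.2,"ty":0,"tz":0.9,"ax":0,"ay":0,"az":0,"jaw":1},{"tx":0.2,"ty":0,"tz":0.9,"ax":0,"ay":0,"az":0,"jaw":1},{"tx":0.2,"ty":0,"tz":0.9,"ax":0,"ay":0,"az":0,"jaw":1}]' 30
```

```text
time_s: 4.3
tcp_pos: [440.2, -44.3, 19.4]
orientation: [0.746, 0.666, 0.0, 0.0]
ft_force: [1.2, 0.0, 3.4]
width: 35.7
finger_force: 29.3
```

```bash
python3 -m pendant '[{"tx":0,"ty":0,"tz":0,"ax":0,"ay":0,"az":0,"jaw":1},{"tx":0,"ty":0,"tz":0,"ax":0,"ay":0,"az":0,"jaw":1},{"tx":0,"ty":0,"tz":-3,"ax":0,"ay":0,"az":0,"jaw":1},{"tx":0,"ty":0,"tz":-6,"ax":0,"ay":0,"az":0,"jaw":1},{"tx":0,"ty":0,"tz":-10,"ax":0,"ay":0,"az":0,"jaw":1},{"tx":0,"ty":0,"tz":-10,"ax":0,"ay":0,"az":0,"jaw":1},{"tx":0,"ty":0,"tz":-10,"ax":0,"ay":0,"az":0,"jaw":1},{"tx":0,"ty":0,"tz":-10,"ax":0,"ay":0,"az":0,"jaw":1}]' 40
python3 - <<'E'
from h import *
for n in("scene","top"):
    p,P=grab(n)
    if n=="scene": cv2.imwrite("pics/s3.png",cv2.resize(p[100:300,280:520,::-1],None,fx=3,fy=3,interpolation=cv2.INTER_CUBIC))
    q=box(P,440,-45,(70,150),34);print(n,len(q),np.percentile(q[:,2],2))
E
python3 plan.py 569.5 -31.3 119 -6
```

```text
time_s: 5.1
tcp_pos: [438.5, -44.4, 118.0]
orientation: [0.746, 0.666, -0.001, -0.001]
ft_force: [-0.6, 0.9, -1.0]
width: 35.2
finger_force: 39.5
scene 290 100.12706870812863
top 2 124.82886306646031
t cm [ 2.74 12.88 -0.16] turn [-0.003 -0.    -0.007]
t cm [ 2.74 12.88 -0.16] turn [-0.     0.005  3.134]
now [438.5 -44.2 117.8] [ 0.994 -0.112 -0.003] q [ 0.44  0.26 -0.54  2.15  0.19  0.78 -0.34] w 35.5 t 5.2
```

View pics/s3.png

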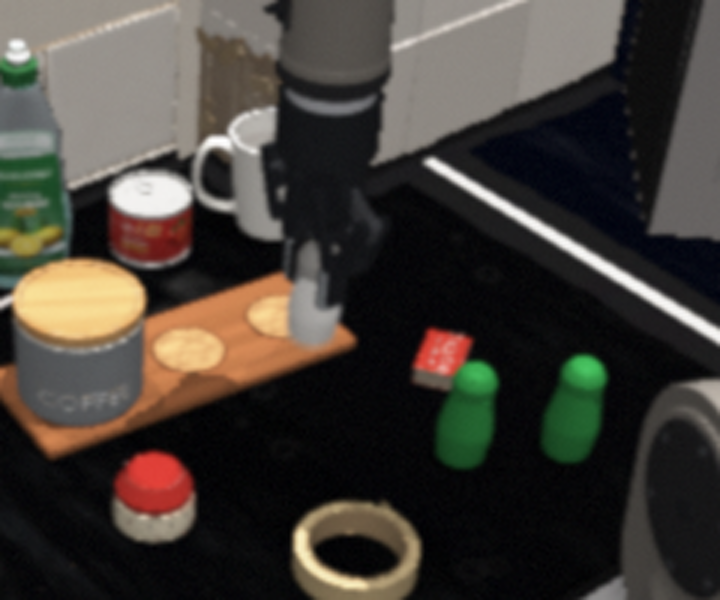

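The salt hangs upright in the gripper at crop (315,310), its foot about 98 mm up. Moving over cork 1, then down.

```bash
python3 -m pendant '[{"tx":2.7,"ty":12.9,"tz":0,"ax":0,"ay":0,"az":0,"jaw":1},{"tx":2.7,"ty":12.9,"tz":0,"ax":0,"ay":0,"az":0,"jaw":1},{"tx":2.7,"ty":12.9,"tz":0,"ax":0,"ay":0,"az":0,"jaw":1},{"tx":2.7,"ty":12.9,"tz":0,"ax":0,"ay":0,"az":0,"jaw":1},{"tx":2.7,"ty":12.9,"tz":3,"ax":0,"ay":0,"az":0,"jaw":1},{"tx":2.7,"ty":12.9,"tz":6,"ax":0,"ay":0,"az":0,"jaw":1},{"tx":2.7,"ty":12.9,"tz":7.5,"ax":0,"ay":0,"az":0,"jaw":1},{"tx":2.7,"ty":12.9,"tz":7.5,"ax":0,"ay":0,"az":0,"jaw":1},{"tx":2.7,"ty":12.9,"tz":7.5,"ax":0,"ay":0,"az":0,"jaw":1}]' 40; python3 plan.py 569.5 -31.3 31.5 -6
python3 - <<'E'
from h import *
p,P=grab("scene"); Q=box(P,569,-31,(12,50),32); Q=Q[np.hypot(Q[:,0]-569,Q[:,1]+31)<30]
for z in range(12,50,6):
    q=Q[(Q[:,2]>z)&(Q[:,2]<z+6)]
    if len(q)>5: print(z,len(q),q.min(0)[:2].round(),q.max(0)[:2].round())
E
```

```text
time_s: 6.1
tcp_pos: [570.8, -31.7, 44.4]
orientation: [0.746, 0.666, -0.0, -0.0]
ft_force: [0.1, -0.2, 0.1]
width: 35.5
finger_force: 39.5
t cm [ 0.02 -0.14  1.29] turn [-0.    -0.    -0.007]
t cm [ 0.02 -0.14  1.29] turn [-0.000e+00  1.000e-03  3.134e+00]
now [570.8 -31.7  44.4] [ 0.994 -0.112 -0.   ] q [ 0.3   0.56 -0.46  1.91  0.35  0.75 -0.47] w 35.5 t 6.1
12 77 [541. -57.] [595.  -1.]
24 19 [551. -43.] [574. -17.]
30 22 [551. -47.] [578. -14.]
36 29 [550. -46.] [580. -14.]
42 28 [549. -46.] [576. -13.]
48 11 [550. -48.] [576. -14.]
```

```bash
python3 -m pendant '[{"tx":0.2,"ty":-0.1,"tz":0.8,"ax":0,"ay":0,"az":0,"jaw":1},{"tx":0.2,"ty":-0.1,"tz":1.2,"ax":0,"ay":0,"az":0,"jaw":1},{"tx":0.2,"ty":-0.1,"tz":1.25,"ax":0,"ay":0,"az":0,"jaw":1},{"tx":0.2,"ty":-0.1,"tz":1.3,"ax":0,"ay":0,"az":0,"jaw":1},{"tx":0.2,"ty":-0.1,"tz":1.3,"ax":0,"ay":0,"az":0,"jaw":1}]' 40
```

```text
time_s: 6.65
tcp_pos: [570.2, -29.6, 31.5]
orientation: [0.746, 0.666, -0.0, 0.0]
ft_force: [-1.2, 0.4, 3.5]
width: 35.6
finger_force: 39.5
```

```bash
python3 -m pendant '[{"tx":0,"ty":0,"tz":0,"ax":0,"ay":0,"az":0,"jaw":-1},{"tx":0,"ty":0,"tz":0,"ax":0,"ay":0,"az":0,"jaw":-1},{"tx":0,"ty":0,"tz":0,"ax":0,"ay":0,"az":0,"jaw":-1},{"tx":0,"ty":0,"tz":0,"ax":0,"ay":0,"az":0,"jaw":-1},{"tx":0,"ty":0,"tz":-4,"ax":0,"ay":0,"az":0,"jaw":-1},{"tx":0,"ty":0,"tz":-9,"ax":0,"ay":0,"az":0,"jaw":-1},{"tx":0,"ty":0,"tz":-14,"ax":0,"ay":0,"az":0,"jaw":-1},{"tx":0,"ty":0,"tz":-19,"ax":0,"ay":0,"az":0,"jaw":-1},{"tx":0,"ty":0,"tz":-19,"ax":0,"ay":0,"az":0,"jaw":-1}]' 40
python3 - <<'E'
from h import *
for n in("top","scene"):
    p,P=grab(n)
    Q=box(P,569,-31,(20,104),32); Q=Q[np.hypot(Q[:,0]-569,Q[:,1]+31)<34]; print(n,circ(Q),Q.min(0),Q.max(0))
E
python3 plan.py 430 100 220 -6; python3 plan.py 432.5 283.5 220 -6
```

```text
time_s: 7.55
tcp_pos: [574.7, -29.0, 228.7]
orientation: [0.746, 0.666, 0.005, 0.005]
ft_force: [0.7, 0.3, -0.6]
width: 85.5
finger_force: 0.0
top (array([570.5, -30. ,  20.8, 101.9]), 305) [550.8771906  -45.34608013  20.27832739] [590.01420067 -11.11331299 103.92438057]
scene (array([567.5, -30.5,  21.9,  98.7]), 445) [546.563597   -51.68965361  20.5000105 ] [583.60938919  -9.27560395 102.76146885]
t cm [ 11.32 -15.46   0.19] turn [ 0.003  0.    -0.008]
t cm [ 11.32 -15.46   0.19] turn [ 0.    -0.005  3.134]
now [570.9 -29.8 222.4] [ 0.994 -0.112  0.003] q [ 0.37  0.34 -0.54  1.76  0.2   1.09 -0.34] w 85.5 t 7.65
t cm [ 29.58 -17.26   0.18] turn [ 0.003  0.    -0.008]
t cm [ 29.58 -17.26   0.18] turn [ 0.    -0.005  3.134]
now [570.9 -29.8 222.4] [ 0.994 -0.112  0.003] q [ 0.37  0.34 -0.54  1.76  0.2   1.09 -0.34] w 85.5 t 7.65
```

The salt stands on cork 1 at about (569,-30), within about 1.5 mm of centre. Now the spice jar.

```bash
python3 -m pendant '[{"tx":29.6,"ty":-17.3,"tz":0,"ax":0,"ay":0,"az":0,"jaw":-1},{"tx":29.6,"ty":-17.3,"tz":0,"ax":0,"ay":0,"az":0,"jaw":-1},{"tx":29.6,"ty":-17.3,"tz":0,"ax":0,"ay":0,"az":0,"jaw":-1},{"tx":29.6,"ty":-17.3,"tz":0,"ax":0,"ay":0,"az":0,"jaw":-1},{"tx":29.6,"ty":-17.3,"tz":0,"ax":0,"ay":0,"az":0,"jaw":-1},{"tx":29.6,"ty":-17.3,"tz":0,"ax":0,"ay":0,"az":0,"jaw":-1},{"tx":29.6,"ty":-17.3,"tz":0,"ax":0,"ay":0,"az":0,"jaw":-1},{"tx":29.6,"ty":-17.3,"tz":0,"ax":0,"ay":0,"az":0,"jaw":-1},{"tx":29.6,"ty":-17.3,"tz":0,"ax":0,"ay":0,"az":0,"jaw":-1},{"tx":29.6,"ty":-17.3,"tz":0,"ax":0,"ay":0,"az":0,"jaw":-1}]' 40; python3 plan.py 432.5 283.5 42 -6
```

```text
time_s: 8.65
tcp_pos: [431.5, 282.1, 219.7]
orientation: [0.746, 0.666, -0.001, 0.0]
ft_force: [-0.0, 0.1, -0.4]
width: 85.7
finger_force: 0.0
t cm [ 0.19  0.12 17.77] turn [-0.002  0.002 -0.009]
t cm [ 0.19  0.12 17.77] turn [3.000e-03 3.000e-03 3.133e+00]
now [431.5 282.1 219.7] [ 0.994 -0.113 -0.002] q [-0.1   0.28 -0.71  1.88  0.21  1.06 -1.01] w 85.7 t 8.65
```

```bash
python3 -m pendant '[{"tx":0.1,"ty":0.1,"tz":5,"ax":0,"ay":0,"az":0,"jaw":-1},{"tx":0.1,"ty":0.1,"tz":10,"ax":0,"ay":0,"az":0,"jaw":-1},{"tx":0.1,"ty":0.1,"tz":15,"ax":0,"ay":0,"az":0,"jaw":-1},{"tx":0.1,"ty":0.1,"tz":17.8,"ax":0,"ay":0,"az":0,"jaw":-1},{"tx":0.1,"ty":0.1,"tz":17.8,"ax":0,"ay":0,"az":0,"jaw":-1},{"tx":0.1,"ty":0.1,"tz":17.8,"ax":0,"ay":0,"az":0,"jaw":1},{"tx":0.1,"ty":0.1,"tz":17.8,"ax":0,"ay":0,"az":0,"jaw":1},{"tx":0.1,"ty":0.1,"tz":17.8,"ax":0,"ay":0,"az":0,"jaw":1},{"tx":0.1,"ty":0.1,"tz":17.8,"ax":0,"ay":0,"az":0,"jaw":1},{"tx":0.1,"ty":0.1,"tz":17.8,"ax":0,"ay":0,"az":0,"jaw":1}]' 40; python3 plan.py 559.1 -125.8 240 -6
```

```text
time_s: 9.65
tcp_pos: [434.0, 285.4, 45.1]
orientation: [0.746, 0.666, 0.002, 0.001]
ft_force: [0.3, -0.7, 7.7]
width: 43.6
finger_force: 40.0
t cm [-39.42  17.11 -19.51] turn [ 0.003 -0.002 -0.008]
t cm [-39.42  17.11 -19.51] turn [-3.000e-03 -5.000e-03  3.134e+00]
now [434.  285.4  45.1] [ 0.994 -0.112  0.003] q [-0.22  0.52 -0.6   2.03  0.44  0.72 -1.21] w 43.6 t 9.65
```

```bash
python3 -m pendant '[{"tx":0,"ty":0,"tz":-3,"ax":0,"ay":0,"az":0,"jaw":1},{"tx":0,"ty":0,"tz":-7,"ax":0,"ay":0,"az":0,"jaw":1},{"tx":0,"ty":0,"tz":-12,"ax":0,"ay":0,"az":0,"jaw":1},{"tx":0,"ty":0,"tz":-15,"ax":0,"ay":0,"az":0,"jaw":1},{"tx":0,"ty":0,"tz":-15,"ax":0,"ay":0,"az":0,"jaw":1},{"tx":0,"ty":0,"tz":-15,"ax":0,"ay":0,"az":0,"jaw":1}]' 40
python3 - <<'E'
from h import *
p,P=grab("scene"); s=env.sense(); print(s["tcp_pos"],s["width"])
Q=box(P,433,284,(120,215),34)
for z in range(130,215,8):
    q=Q[(Q[:,2]>z)&(Q[:,2]<z+8)]
    if len(q)>5: print(z,len(q),q.min(0)[:2].round(),q.max(0)[:2].round())
print(np.sort(Q[:,2])[:10].round())
E
python3 plan.py 559.1 -125.8 190 -6
```

```text
time_s: 10.25
tcp_pos: [432.8, 284.5, 194.0]
orientation: [0.746, 0.666, 0.001, 0.001]
ft_force: [-0.9, -1.4, -2.3]
width: 43.6
finger_force: 41.3
[432.14786068 283.95869704 192.78740461] 43.330212629148406
146 34 [410. 266.] [444. 304.]
154 67 [407. 265.] [442. 305.]
162 68 [407. 263.] [437. 305.]
170 68 [407. 263.] [445. 306.]
178 69 [407. 268.] [438. 305.]
186 69 [408. 267.] [437. 305.]
194 68 [408. 266.] [436. 306.]
202 82 [408. 264.] [441. 306.]
210 44 [408. 264.] [442. 305.]
[146. 149. 149. 150. 150. 150. 151. 151. 151. 151.]
t cm [-39.29  17.21   0.31] turn [ 0.     0.001 -0.008]
t cm [-39.29  17.21   0.31] turn [ 1.000e-03 -0.000e+00  3.134e+00]
now [432.1 284.  192.8] [ 0.994 -0.112  0.   ] q [-0.1   0.31 -0.72  1.91  0.24  1.01 -1.04] w 43.3 t 10.3
```

```bash
python3 -m pendant '[{"tx":-39.3,"ty":17.2,"tz":0,"ax":0,"ay":0,"az":0,"jaw":1},{"tx":-39.3,"ty":17.2,"tz":0,"ax":0,"ay":0,"az":0,"jaw":1},{"tx":-39.3,"ty":17.2,"tz":0,"ax":0,"ay":0,"az":0,"jaw":1},{"tx":-39.3,"ty":17.2,"tz":0,"ax":0,"ay":0,"az":0,"jaw":1},{"tx":-39.3,"ty":17.2,"tz":0,"ax":0,"ay":0,"az":0,"jaw":1},{"tx":-39.3,"ty":17.2,"tz":0,"ax":0,"ay":0,"az":0,"jaw":1},{"tx":-39.3,"ty":17.2,"tz":0,"ax":0,"ay":0,"az":0,"jaw":1},{"tx":-39.3,"ty":17.2,"tz":0,"ax":0,"ay":0,"az":0,"jaw":1},{"tx":-39.3,"ty":17.2,"tz":0,"ax":0,"ay":0,"az":0,"jaw":1},{"tx":-39.3,"ty":17.2,"tz":0,"ax":0,"ay":0,"az":0,"jaw":1}]' 40; python3 plan.py 559.1 -125.8 60 -6
```

```text
time_s: 11.3
tcp_pos: [558.6, -131.2, 190.6]
orientation: [0.748, 0.663, -0.002, -0.001]
ft_force: [-0.0, -0.6, -1.0]
width: 43.6
finger_force: 41.3
t cm [ 0.57  0.02 13.06] turn [-0.003  0.002 -0.015]
t cm [ 0.57  0.02 13.06] turn [3.000e-03 5.000e-03 3.126e+00]
now [ 558.6 -131.2  190.6] [ 0.993 -0.12  -0.003] q [ 0.52  0.38 -0.51  1.79  0.21  1.03 -0.18] w 43.6 t 11.3
```

Still settling (overshoot in y). I'll descend most of the way and re-measure.

```bash
python3 -m pendant '[{"tx":0,"ty":0,"tz":4,"ax":0,"ay":0,"az":0,"jaw":1},{"tx":0,"ty":0,"tz":8,"ax":0,"ay":0,"az":0,"jaw":1},{"tx":0,"ty":0,"tz":12,"ax":0,"ay":0,"az":0,"jaw":1},{"tx":0,"ty":0,"tz":12,"ax":0,"ay":0,"az":0,"jaw":1},{"tx":0,"ty":0,"tz":12,"ax":0,"ay":0,"az":0,"jaw":1},{"tx":0,"ty":0,"tz":12,"ax":0,"ay":0,"az":0,"jaw":1}]' 40; python3 plan.py 559.1 -125.8 55 -6
```

```text
time_s: 11.9
tcp_pos: [560.8, -124.6, 74.9]
orientation: [0.745, 0.667, 0.001, 0.001]
ft_force: [0.1, 0.3, -0.7]
width: 44.0
finger_force: 41.3
t cm [-0.14 -0.17  1.99] turn [ 0.003 -0.    -0.007]
t cm [-0.14 -0.17  1.99] turn [-0.    -0.004  3.135]
now [ 560.8 -124.6   74.9] [ 0.994 -0.111  0.003] q [ 0.47  0.51 -0.47  1.89  0.31  0.81 -0.27] w 44.0 t 11.9
```

```bash
python3 -m pendant '[{"tx":-0.1,"ty":-0.1,"tz":1.0,"ax":0,"ay":0,"az":0,"jaw":1},{"tx":-0.1,"ty":-0.1,"tz":1.5,"ax":0,"ay":0,"az":0,"jaw":1},{"tx":-0.1,"ty":-0.1,"tz":1.7,"ax":0,"ay":0,"az":0,"jaw":1},{"tx":-0.1,"ty":-0.1,"tz":1.7,"ax":0,"ay":0,"az":0,"jaw":1}]' 40; python3 -m pendant '[{"tx":0,"ty":0,"tz":0.1,"ax":0,"ay":0,"az":0,"jaw":1},{"tx":0,"ty":0,"tz":0.15,"ax":0,"ay":0,"az":0,"jaw":1},{"tx":0,"ty":0,"tz":0.15,"ax":0,"ay":0,"az":0,"jaw":1}]' 40
```

```text
time_s: 12.3
tcp_pos: [558.5, -126.3, 57.1]
orientation: [0.746, 0.666, -0.0, 0.0]
ft_force: [-2.4, -0.1, 6.2]
width: 43.7
finger_force: 42.0
time_s: 12.6
tcp_pos: [558.7, -126.5, 56.9]
orientation: [0.746, 0.666, -0.0, 0.001]
ft_force: [-6.2, 0.3, 18.0]
width: 43.2
finger_force: 43.1
```

Contact is made at 18 N. Releasing and rising.

```bash
python3 -m pendant '[{"tx":0,"ty":0,"tz":-0.1,"ax":0,"ay":0,"az":0,"jaw":1},{"tx":0,"ty":0,"tz":-0.1,"ax":0,"ay":0,"az":0,"jaw":-1},{"tx":0,"ty":0,"tz":-0.1,"ax":0,"ay":0,"az":0,"jaw":-1},{"tx":0,"ty":0,"tz":-0.1,"ax":0,"ay":0,"az":0,"jaw":-1},{"tx":0,"ty":0,"tz":-0.1,"ax":0,"ay":0,"az":0,"jaw":-1},{"tx":0,"ty":0,"tz":-4,"ax":0,"ay":0,"az":0,"jaw":-1},{"tx":0,"ty":0,"tz":-9,"ax":0,"ay":0,"az":0,"jaw":-1},{"tx":0,"ty":0,"tz":-14,"ax":0,"ay":0,"az":0,"jaw":-1},{"tx":0,"ty":0,"tz":-16,"ax":0,"ay":0,"az":0,"jaw":-1},{"tx":0,"ty":0,"tz":-16,"ax":0,"ay":0,"az":0,"jaw":-1}]' 40
python3 - <<'E'
from h import *
for n in("top","scene"):
    p,P=grab(n)
    for nm,x,y in(("spice",559,-126),("salt",569.5,-31)):
        Q=box(P,x,y,(20,122),34); Q=Q[np.hypot(Q[:,0]-x,Q[:,1]-y)<36]; print(n,nm,circ(Q),Q.min(0).round(),Q.max(0).round())
E
python3 plan.py 429.5 110.5 216 -6
```

```text
time_s: 13.6
tcp_pos: [560.8, -126.1, 218.5]
orientation: [0.746, 0.666, 0.002, 0.003]
ft_force: [-0.4, -0.3, -0.1]
width: 85.7
finger_force: 0.0
top spice (array([ 557.8, -128.3,   22.7,  120.6]), 754) [ 536. -151.   20.] [ 579. -106.  122.]
top salt (array([570.7, -32.5,  21.2, 101.4]), 456) [551. -53.  21.] [588. -11. 104.]
scene spice (array([ 554.7, -127.3,   26.6,  118.1]), 682) [ 532. -151.   20.] [ 580. -103.  121.]
scene salt (array([565.9, -29.5,  21.4,  99.2]), 442) [545. -50.  20.] [584.  -8. 103.]
t cm [ 22.08 -15.43  -0.18] turn [-0.     0.    -0.007]
t cm [ 22.08 -15.43  -0.18] turn [0.    0.    3.134]
now [ 558.1 -126.1  214.3] [ 0.994 -0.112 -0.   ] q [ 0.53  0.35 -0.52  1.77  0.2   1.07 -0.17] w 85.5 t 13.7
```

Both stand on their corks. Spice is at about (557,-127.5), within 2 to 3 mm of centre. Now the timer.

```bash
python3 -m pendant '[{"tx":22.1,"ty":-15.4,"tz":0,"ax":0,"ay":0,"az":0,"jaw":-1},{"tx":22.1,"ty":-15.4,"tz":0,"ax":0,"ay":0,"az":0,"jaw":-1},{"tx":22.1,"ty":-15.4,"tz":0,"ax":0,"ay":0,"az":0,"jaw":-1},{"tx":22.1,"ty":-15.4,"tz":0,"ax":0,"ay":0,"az":0,"jaw":-1},{"tx":22.1,"ty":-15.4,"tz":0,"ax":0,"ay":0,"az":0,"jaw":-1},{"tx":22.1,"ty":-15.4,"tz":0,"ax":0,"ay":0,"az":0,"jaw":-1},{"tx":22.1,"ty":-15.4,"tz":5,"ax":0,"ay":0,"az":0,"jaw":-1},{"tx":22.1,"ty":-15.4,"tz":10,"ax":0,"ay":0,"az":0,"jaw":-1},{"tx":22.1,"ty":-15.4,"tz":14,"ax":0,"ay":0,"az":0,"jaw":-1},{"tx":22.1,"ty":-15.4,"tz":14,"ax":0,"ay":0,"az":0,"jaw":-1}]' 40; python3 plan.py 429.5 110.5 0 -6
```

```text
time_s: 14.7
tcp_pos: [424.4, 109.2, 69.2]
orientation: [0.745, 0.667, -0.006, -0.003]
ft_force: [-1.0, 0.1, 0.4]
width: 85.8
finger_force: 0.0
t cm [0.21 0.58 6.91] turn [-0.012  0.004 -0.006]
t cm [0.21 0.58 6.91] turn [0.006 0.02  3.136]
now [424.4 109.2  69.2] [ 0.994 -0.111 -0.012] q [ 0.15  0.37 -0.63  2.18  0.33  0.7  -0.82] w 85.8 t 14.7
```

```bash
python3 -m pendant '[{"tx":0.1,"ty":0.1,"tz":0,"ax":0,"ay":0,"az":0,"jaw":-1},{"tx":0.1,"ty":0.1,"tz":3,"ax":0,"ay":0,"az":0,"jaw":-1},{"tx":0.1,"ty":0.1,"tz":6,"ax":0,"ay":0,"az":0,"jaw":-1},{"tx":0.1,"ty":0.1,"tz":7,"ax":0,"ay":0,"az":0,"jaw":-1},{"tx":0.1,"ty":0.1,"tz":7.1,"ax":0,"ay":0,"az":0,"jaw":-1},{"tx":0.1,"ty":0.1,"tz":7.1,"ax":0,"ay":0,"az":0,"jaw":-1}]' 40; python3 plan.py 429.5 110.5 0 -6
```

```text
time_s: 15.3
tcp_pos: [432.4, 112.2, 5.1]
orientation: [0.746, 0.666, 0.001, 0.001]
ft_force: [-0.5, 0.2, 0.2]
width: 85.4
finger_force: 0.0
t cm [-0.2  -0.27  0.51] turn [ 0.002 -0.001 -0.007]
t cm [-0.2  -0.27  0.51] turn [-1.000e-03 -3.000e-03  3.134e+00]
now [432.4 112.2   5.1] [ 0.994 -0.112  0.002] q [ 0.06  0.49 -0.54  2.21  0.48  0.55 -0.95] w 85.4 t 15.3
```

```bash
python3 -m pendant '[{"tx":-0.1,"ty":-0.1,"tz":0.4,"ax":0,"ay":0,"az":0,"jaw":-1},{"tx":-0.1,"ty":-0.1,"tz":0.4,"ax":0,"ay":0,"az":0,"jaw":1},{"tx":-0.1,"ty":-0.1,"tz":0.4,"ax":0,"ay":0,"az":0,"jaw":1},{"tx":-0.1,"ty":-0.1,"tz":0.4,"ax":0,"ay":0,"az":0,"jaw":1},{"tx":-0.1,"ty":-0.1,"tz":0.4,"ax":0,"ay":0,"az":0,"jaw":1},{"tx":-0.1,"ty":-0.1,"tz":0.4,"ax":0,"ay":0,"az":0,"jaw":1}]' 40; python3 plan.py 580.5 73 240 -6
```

```text
time_s: 15.9
tcp_pos: [430.5, 110.8, 0.7]
orientation: [0.746, 0.666, 0.0, 0.001]
ft_force: [-2.9, -1.2, 13.7]
width: 54.8
finger_force: 39.1
t cm [ -2.09  15.36 -23.91] turn [ 0.001  0.    -0.007]
t cm [ -2.09  15.36 -23.91] turn [ 1.000e-03 -2.000e-03  3.134e+00]
now [430.5 110.8   0.7] [ 0.994 -0.112  0.001] q [ 0.06  0.5  -0.53  2.21  0.49  0.54 -0.96] w 54.8 t 15.9
```

```bash
python3 -m pendant '[{"tx":0,"ty":0,"tz":-1,"ax":0,"ay":0,"az":0,"jaw":1},{"tx":0,"ty":0,"tz":-3,"ax":0,"ay":0,"az":0,"jaw":1},{"tx":0,"ty":0,"tz":-5,"ax":0,"ay":0,"az":0,"jaw":1},{"tx":0,"ty":0,"tz":-5,"ax":0,"ay":0,"az":0,"jaw":1},{"tx":0,"ty":0,"tz":-5,"ax":0,"ay":0,"az":0,"jaw":1}]' 40
python3 - <<'E'
from h import *
p,P=grab("scene"); cv2.imwrite("pics/s4.png",cv2.resize(p[150:310,230:430,::-1],None,fx=3.5,fy=3.5,interpolation=cv2.INTER_CUBIC))
Q=box(P,430,111,(10,110),45)
for z in range(10,100,6):
    q=Q[(Q[:,2]>z)&(Q[:,2]<z+6)]
    if len(q)>5: print(z,len(q),q.min(0)[:2].round(),q.max(0)[:2].round())
print(env.sense()["tcp_pos"],env.sense()["width"])
E
```

```text
time_s: 16.4
tcp_pos: [430.3, 110.6, 49.9]
orientation: [0.746, 0.666, 0.0, 0.0]
ft_force: [-0.2, -0.1, -1.9]
width: 54.5
finger_force: 39.4
46 11 [400.  96.] [424. 138.]
52 49 [397.  91.] [438. 141.]
58 62 [396.  89.] [440. 141.]
64 58 [397.  91.] [447. 140.]
70 49 [396.  88.] [447. 140.]
76 48 [394.  88.] [461. 139.]
82 75 [388.  91.] [463. 141.]
88 97 [386.  95.] [464. 137.]
94 147 [387.  88.] [460. 133.]
[429.76360689 110.4878172   49.35203572] 54.456040242989054
```

View pics/s4.png

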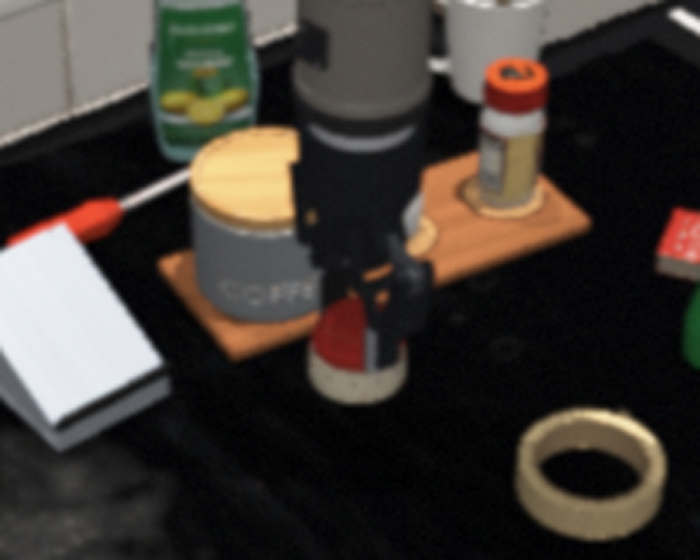

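The timer is held level, with its cream base at crop (357,375) and foot about level with the TCP. The spice jar is upright on its cork at (510,190). Carry the timer over the lid.

```bash
python3 -m pendant '[{"tx":0,"ty":0,"tz":-5,"ax":0,"ay":0,"az":0,"jaw":1},{"tx":0,"ty":0,"tz":-10,"ax":0,"ay":0,"az":0,"jaw":1},{"tx":-2.0,"ty":15.4,"tz":-10,"ax":0,"ay":0,"az":0,"jaw":1},{"tx":-2.0,"ty":15.4,"tz":-10,"ax":0,"ay":0,"az":0,"jaw":1},{"tx":-2.0,"ty":15.4,"tz":-10,"ax":0,"ay":0,"az":0,"jaw":1},{"tx":-2.0,"ty":15.4,"tz":-10,"ax":0,"ay":0,"az":0,"jaw":1},{"tx":-2.0,"ty":15.4,"tz":-8.5,"ax":0,"ay":0,"az":0,"jaw":1},{"tx":-2.0,"ty":15.4,"tz":-7,"ax":0,"ay":0,"az":0,"jaw":1},{"tx":-2.0,"ty":15.4,"tz":-7,"ax":0,"ay":0,"az":0,"jaw":1},{"tx":-2.0,"ty":15.4,"tz":-7,"ax":0,"ay":0,"az":0,"jaw":1}]' 40; python3 plan.py 580.5 73 106 -6
```

```text
time_s: 17.45
tcp_pos: [579.1, 74.2, 118.6]
orientation: [0.745, 0.667, -0.001, -0.001]
ft_force: [-0.1, 0.3, -0.6]
width: 54.0
finger_force: 40.1
t cm [-0.1   0.16  1.26] turn [-0.002  0.001 -0.006]
t cm [-0.1   0.16  1.26] turn [1.000e-03 4.000e-03 3.136e+00]
now [579.1  74.2 118.6] [ 0.994 -0.11  -0.002] q [ 0.23  0.5  -0.61  1.83  0.35  0.93 -0.64] w 54.0 t 17.45
```

```bash
python3 -m pendant '[{"tx":-0.1,"ty":0.1,"tz":0.6,"ax":0,"ay":0,"az":0,"jaw":1},{"tx":-0.1,"ty":0.1,"tz":1.0,"ax":0,"ay":0,"az":0,"jaw":1},{"tx":-0.1,"ty":0.1,"tz":1.2,"ax":0,"ay":0,"az":0,"jaw":1},{"tx":-0.1,"ty":0.1,"tz":1.2,"ax":0,"ay":0,"az":0,"jaw":1}]' 40; python3 -m pendant '[{"tx":0,"ty":0,"tz":0.1,"ax":0,"ay":0,"az":0,"jaw":1},{"tx":0,"ty":0,"tz":0.15,"ax":0,"ay":0,"az":0,"jaw":1},{"tx":0,"ty":0,"tz":0.15,"ax":0,"ay":0,"az":0,"jaw":1}]' 40
```

```text
time_s: 17.85
tcp_pos: [581.5, 72.5, 107.4]
orientation: [0.746, 0.666, -0.0, -0.0]
ft_force: [0.2, -0.4, -0.6]
width: 54.9
finger_force: 40.1
time_s: 18.15
tcp_pos: [581.8, 72.6, 106.2]
orientation: [0.746, 0.666, 0.0, 0.0]
ft_force: [1.1, -0.1, -0.2]
width: 54.4
finger_force: 40.1
```

```bash
python3 -m pendant '[{"tx":0,"ty":-0.1,"tz":0.1,"ax":0,"ay":0,"az":0,"jaw":1},{"tx":0,"ty":-0.1,"tz":0.15,"ax":0,"ay":0,"az":0,"jaw":1},{"tx":0,"ty":-0.1,"tz":0.15,"ax":0,"ay":0,"az":0,"jaw":1}]' 40
```

```text
time_s: 18.45
tcp_pos: [581.7, 72.6, 105.9]
orientation: [0.746, 0.666, 0.001, 0.001]
ft_force: [-0.9, -1.8, 7.5]
width: 54.5
finger_force: 42.2
```

Contact at 7.5 N. Releasing and rising.

```bash
python3 -m pendant '[{"tx":0,"ty":0,"tz":0,"ax":0,"ay":0,"az":0,"jaw":-1},{"tx":0,"ty":0,"tz":0,"ax":0,"ay":0,"az":0,"jaw":-1},{"tx":0,"ty":0,"tz":0,"ax":0,"ay":0,"az":0,"jaw":-1},{"tx":0,"ty":0,"tz":0,"ax":0,"ay":0,"az":0,"jaw":-1},{"tx":0,"ty":0,"tz":-3,"ax":0,"ay":0,"az":0,"jaw":-1},{"tx":0,"ty":0,"tz":-7,"ax":0,"ay":0,"az":0,"jaw":-1},{"tx":0,"ty":0,"tz":-12,"ax":0,"ay":0,"az":0,"jaw":-1},{"tx":0,"ty":0,"tz":-12,"ax":0,"ay":0,"az":0,"jaw":-1},{"tx":0,"ty":0,"tz":-12,"ax":0,"ay":0,"az":0,"jaw":-1}]' 20
python3 - <<'E'
from h import *
for n in("top","scene"):
    p,P=grab(n)
    Q=box(P,580,73,(112,165),45); Q=Q[np.hypot(Q[:,0]-580,Q[:,1]-73)<42]; print(n,circ(Q),Q.min(0).round(),Q.max(0).round())
E
python3 plan.py 433.5 -198.5 190 32.5
```

```text
time_s: 19.35
tcp_pos: [581.4, 72.9, 225.8]
orientation: [0.746, 0.666, 0.001, 0.001]
ft_force: [0.2, 1.0, 0.0]
width: 85.3
finger_force: 0.0
top (array([572.9,  75.2,  29.2, 156.4]), 140) [550.  50. 113.] [588. 100. 159.]
scene (array([575.3,  75.2,  30.2, 155.3]), 561) [547.  48. 112.] [602. 102. 159.]
t cm [-28.55 -11.51   3.38] turn [-0.002  0.    -0.679]
t cm [-28.55 -11.51   3.38] turn [0.    0.003 2.462]
now [579.9  72.3 223.4] [ 0.994 -0.112 -0.002] q [ 0.27  0.39 -0.65  1.72  0.26  1.12 -0.57] w 85.6 t 19.45
```

```bash
python3 -m pendant '[{"tx":-28.5,"ty":-11.5,"tz":3.4,"ax":0,"ay":0,"az":-0.68,"jaw":-0.35},{"tx":-28.5,"ty":-11.5,"tz":3.4,"ax":0,"ay":0,"az":-0.68,"jaw":-0.35},{"tx":-28.5,"ty":-11.5,"tz":3.4,"ax":0,"ay":0,"az":-0.68,"jaw":-0.35},{"tx":-28.5,"ty":-11.5,"tz":3.4,"ax":0,"ay":0,"az":-0.68,"jaw":-0.35},{"tx":-28.5,"ty":-11.5,"tz":3.4,"ax":0,"ay":0,"az":-0.68,"jaw":-0.35},{"tx":-28.5,"ty":-11.5,"tz":3.4,"ax":0,"ay":0,"az":-0.68,"jaw":-0.35},{"tx":-28.5,"ty":-11.5,"tz":3.4,"ax":0,"ay":0,"az":-0.68,"jaw":-0.35},{"tx":-28.5,"ty":-11.5,"tz":3.4,"ax":0,"ay":0,"az":-0.68,"jaw":-0.35},{"tx":-28.5,"ty":-11.5,"tz":3.4,"ax":0,"ay":0,"az":-0.68,"jaw":-0.35},{"tx":-28.5,"ty":-11.5,"tz":3.4,"ax":0,"ay":0,"az":-0.68,"jaw":-0.35}]' 20
python3 - <<'E'
from h import *
for n in("top","scene"):
    p,P=grab(n)
    Q=box(P,580,73,(112,165),45); Q=Q[np.hypot(Q[:,0]-580,Q[:,1]-73)<44]; print(n,circ(Q),Q.min(0).round(),Q.max(0).round())
E
python3 plan.py 433.5 -198.5 2 32.5
```

```text
time_s: 20.45
tcp_pos: [435.0, -196.1, 190.2]
orientation: [0.48, 0.877, 0.0, -0.0]
ft_force: [1.8, 1.0, 0.6]
width: 57.8
finger_force: 0.0
top (array([580.6,  70.7,  31. , 157.2]), 990) [550.  41. 112.] [610. 100. 159.]
scene (array([575.8,  74.8,  30. , 155.2]), 565) [546.  47. 112.] [600. 103. 158.]
t cm [-0.12 -0.29 18.85] turn [ 0.    -0.     0.004]
t cm [-0.12 -0.29 18.85] turn [ 1.000e-03  1.000e-03 -3.138e+00]
now [ 435.3 -196.1  190.5] [0.841 0.54  0.   ] q [ 0.91  0.24 -0.7   1.99  0.19  0.97  0.69] w 57.8 t 20.55
```

The timer is centred on the lid, about (578,73). Descending on the matchbox.

```bash
python3 -m pendant '[{"tx":-0.1,"ty":-0.3,"tz":5,"ax":0,"ay":0,"az":0,"jaw":-0.35},{"tx":-0.1,"ty":-0.3,"tz":10,"ax":0,"ay":0,"az":0,"jaw":-0.35},{"tx":-0.1,"ty":-0.3,"tz":15,"ax":0,"ay":0,"az":0,"jaw":-0.35},{"tx":-0.1,"ty":-0.3,"tz":18,"ax":0,"ay":0,"az":0,"jaw":-0.35},{"tx":-0.1,"ty":-0.3,"tz":18.7,"ax":0,"ay":0,"az":0,"jaw":-0.35},{"tx":-0.1,"ty":-0.3,"tz":18.7,"ax":0,"ay":0,"az":0,"jaw":-0.35},{"tx":-0.1,"ty":-0.3,"tz":18.7,"ax":0,"ay":0,"az":0,"jaw":-0.35}]' 20; python3 plan.py 433.5 -198.5 2 32.5
```

```text
time_s: 21.25
tcp_pos: [434.2, -200.0, 5.1]
orientation: [0.48, 0.877, 0.0, 0.001]
ft_force: [-0.3, 0.2, -0.1]
width: 57.9
finger_force: 0.0
t cm [0.17 0.02 0.31] turn [0.002 0.002 0.002]
t cm [0.17 0.02 0.31] turn [-3.00e-03  2.00e-03 -3.14e+00]
now [ 434.2 -200.     5.1] [0.843 0.539 0.002] q [ 0.75  0.53 -0.54  2.14  0.48  0.59  0.43] w 57.9 t 21.25
```

Run:
```python
from h import *
p,P=grab("scene"); cv2.imwrite("pics/s5.png",cv2.resize(p[120:270,350:510,::-1],None,fx=4,fy=4,interpolation=cv2.INTER_CUBIC))
t=np.array([0.843,0.539]);
Q=box(P,434,-200,(4,80),80); D=Q[:,:2]-[434,-200]; a=D@t; b=D@[-t[1],t[0]]
for z in range(4,80,6):
    k=(Q[:,2]>z)&(Q[:,2]<z+6)&(abs(b)<14)&(abs(a)<60)
    if k.sum(): print(z,k.sum(),np.histogram(a[k],np.arange(-60,61,10))[0])
```

```text
4 2 [0 0 0 0 1 0 0 1 0 0 0 0]
10 38 [ 0  0  0  0 11 11 11  5  0  0  0  0]
16 56 [ 0  0  0  0 13 16 11 16  0  0  0  0]
28 1 [0 0 0 0 0 0 0 0 0 1 0 0]
34 10 [0 0 5 0 0 0 0 0 4 1 0 0]
40 23 [0 2 9 0 0 0 0 0 4 7 1 0]
46 21 [0 5 7 0 0 0 0 0 3 5 1 0]
52 30 [ 0  5 10  0  0  0  0  0  4 10  1  0]
58 22 [0 3 5 0 0 0 0 0 5 9 0 0]
64 21 [0 3 8 0 0 0 0 0 5 5 0 0]
70 25 [0 6 4 0 0 0 0 0 5 8 2 0]
76 18 [1 7 4 0 0 0 0 0 0 1 4 1]
```

View pics/s5.png

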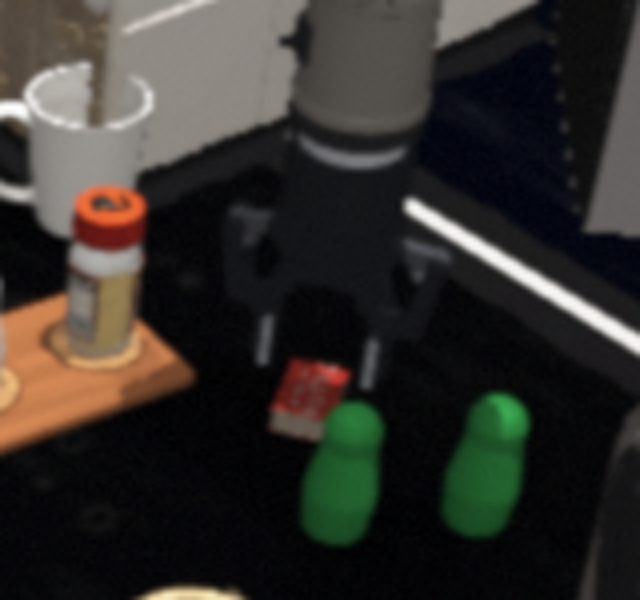

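The picture shows the fingertips at crop (265,360) and (368,385), clearly above the box top at (310,385). So the tips are really about 27 mm higher than the TCP reading at this opening. I'll go down in steps, checking the tip height.

```bash
cat > tips.py <<'E'
from h import *
s=env.sense(); x,y,_=s["tcp_pos"]; p,P=grab("scene"); t=np.array([0.843,0.539])
Q=box(P,x,y,(2,60),80); D=Q[:,:2]-[x,y]; a=D@t; b=D@[-t[1],t[0]]
k=(abs(b)<16)&(abs(a)>24)&(abs(a)<50)
for z in range(2,44,4): print(z,(k&(Q[:,2]>z)&(Q[:,2]<z+4)).sum(),end="; ")
print(s["tcp_pos"],s["ft_force"],s["width"])
E
python3 -m pendant '[{"tx":0,"ty":0,"tz":0.5,"ax":0,"ay":0,"az":0,"jaw":-0.35},{"tx":0,"ty":0,"tz":1,"ax":0,"ay":0,"az":0,"jaw":-0.35},{"tx":0,"ty":0,"tz":1.4,"ax":0,"ay":0,"az":0,"jaw":-0.35},{"tx":0,"ty":0,"tz":1.4,"ax":0,"ay":0,"az":0,"jaw":-0.35},{"tx":0,"ty":0,"tz":1.4,"ax":0,"ay":0,"az":0,"jaw":-0.35}]' 20; python3 tips.py
```

```text
time_s: 21.8
tcp_pos: [432.5, -200.0, -10.5]
orientation: [0.481, 0.877, -0.0, -0.0]
ft_force: [0.0, -0.0, 0.8]
width: 57.4
finger_force: 0.0
2 6; 6 0; 10 0; 14 1; 18 3; 22 12; 26 16; 30 14; 34 18; 38 16; 42 19; [ 432.46290654 -200.0367069   -10.50291703] [ 0.0093562  -0.01759583  0.84204757] 57.38617843417168
```

```bash
python3 -m pendant '[{"tx":0.1,"ty":0,"tz":0.5,"ax":0,"ay":0,"az":0,"jaw":-0.35},{"tx":0.1,"ty":0,"tz":0.9,"ax":0,"ay":0,"az":0,"jaw":-0.35},{"tx":0.1,"ty":0,"tz":0.9,"ax":0,"ay":0,"az":0,"jaw":-0.35},{"tx":0.1,"ty":0,"tz":0.9,"ax":0,"ay":0,"az":0,"jaw":-0.1}]' 20; python3 tips.py
```

```text
time_s: 22.25
tcp_pos: [431.9, -199.1, -19.6]
orientation: [0.481, 0.877, -0.0, -0.0]
ft_force: [0.1, 0.1, 0.3]
width: 47.4
finger_force: 0.0
2 5; 6 1; 10 2; 14 8; 18 7; 22 13; 26 10; 30 16; 34 10; 38 15; 42 9; [ 431.90519313 -199.1224258   -19.60508032] [0.09662206 0.07380246 0.34389576] 47.4430725329535
```

```bash
python3 -m pendant '[{"tx":0,"ty":0.1,"tz":0.4,"ax":0,"ay":0,"az":0,"jaw":-0.1},{"tx":0,"ty":0.1,"tz":0.4,"ax":0,"ay":0,"az":0,"jaw":0.1},{"tx":0,"ty":0.1,"tz":0.4,"ax":0,"ay":0,"az":0,"jaw":0.5},{"tx":0,"ty":0.1,"tz":0.4,"ax":0,"ay":0,"az":0,"jaw":1},{"tx":0,"ty":0.1,"tz":0.4,"ax":0,"ay":0,"az":0,"jaw":1},{"tx":0,"ty":0.1,"tz":0.4,"ax":0,"ay":0,"az":0,"jaw":1}]' 20
```

```text
time_s: 22.9
tcp_pos: [432.9, -198.7, -23.4]
orientation: [0.481, 0.877, -0.0, 0.0]
ft_force: [0.6, -0.6, -0.4]
width: 38.0
finger_force: 20.8
```

The matchbox is gripped (38 mm). Lift, then check.

```bash
python3 -m pendant '[{"tx":0,"ty":0,"tz":-3,"ax":0,"ay":0,"az":0,"jaw":1},{"tx":0,"ty":0,"tz":-8,"ax":0,"ay":0,"az":0,"jaw":1},{"tx":0,"ty":0,"tz":-13,"ax":0,"ay":0,"az":0,"jaw":1},{"tx":0,"ty":0,"tz":-18,"ax":0,"ay":0,"az":0,"jaw":1},{"tx":0,"ty":0,"tz":-21,"ax":0,"ay":0,"az":0,"jaw":1},{"tx":0,"ty":0,"tz":-21,"ax":0,"ay":0,"az":0,"jaw":1}]' 20; python3 plan.py 520 20 190 63;  python3 plan.py 570 238 170 93.4 0.45
```

```text
time_s: 23.5
tcp_pos: [435.7, -199.7, 191.1]
orientation: [0.481, 0.877, -0.0, 0.004]
ft_force: [1.1, 0.4, 0.1]
width: 38.0
finger_force: 20.8
t cm [13.99 18.92  0.07] turn [ 0.002  0.009 -0.532]
t cm [13.99 18.92  0.07] turn [ 1.10e-02 -2.00e-03  2.61e+00]
now [ 435.7 -199.7  191.1] [0.843 0.538 0.004] q [ 0.93  0.24 -0.72  2.    0.2   0.96  0.68] w 38.0 t 23.5
t cm [29.7  34.84  2.01] turn [-0.24  -0.398 -1.043]
t cm [29.7  34.84  2.01] turn [-0.456  0.275  2.04 ]
now [ 435.7 -199.7  191.1] [0.843 0.538 0.004] q [ 0.93  0.24 -0.72  2.    0.2   0.96  0.68] w 38.0 t 23.5
```

```bash
python3 -m pendant '[{"tx":14,"ty":18.9,"tz":-1,"ax":0,"ay":0,"az":-0.53,"jaw":1},{"tx":14,"ty":18.9,"tz":-1,"ax":0,"ay":0,"az":-0.53,"jaw":1},{"tx":14,"ty":18.9,"tz":-1,"ax":0,"ay":0,"az":-0.53,"jaw":1},{"tx":14,"ty":18.9,"tz":-1,"ax":0,"ay":0,"az":-0.53,"jaw":1},{"tx":14,"ty":18.9,"tz":-1,"ax":0,"ay":0,"az":-0.53,"jaw":1},{"tx":14,"ty":18.9,"tz":-1,"ax":0,"ay":0,"az":-0.53,"jaw":1},{"tx":14,"ty":18.9,"tz":-1,"ax":0,"ay":0,"az":-0.53,"jaw":1}]' 20; python3 plan.py 540 238 151 93.4 0.45
```

```text
time_s: 24.2
tcp_pos: [516.2, 21.5, 195.5]
orientation: [0.233, 0.972, -0.0, -0.001]
ft_force: [0.6, -0.2, 0.3]
width: 37.8
finger_force: 20.7
t cm [ 7.69 20.37  4.45] turn [-0.12  -0.441 -0.521]
t cm [ 7.69 20.37  4.45] turn [-0.587  0.159  2.554]
now [516.2  21.5 195.5] [ 0.454  0.891 -0.001] q [ 0.57  0.36 -0.89  1.9   0.32  1.04  0.65] w 37.8 t 24.2
```

```bash
python3 -m pendant '[{"tx":7.7,"ty":20.4,"tz":4.4,"ax":-0.12,"ay":-0.44,"az":-0.52,"jaw":1},{"tx":7.7,"ty":20.4,"tz":4.4,"ax":-0.12,"ay":-0.44,"az":-0.52,"jaw":1},{"tx":7.7,"ty":20.4,"tz":4.4,"ax":-0.12,"ay":-0.44,"az":-0.52,"jaw":1},{"tx":7.7,"ty":20.4,"tz":4.4,"ax":-0.12,"ay":-0.44,"az":-0.52,"jaw":1},{"tx":7.7,"ty":20.4,"tz":4.4,"ax":-0.12,"ay":-0.44,"az":-0.52,"jaw":1},{"tx":7.7,"ty":20.4,"tz":4.4,"ax":-0.12,"ay":-0.44,"az":-0.52,"jaw":1},{"tx":7.7,"ty":20.4,"tz":4.4,"ax":-0.12,"ay":-0.44,"az":-0.52,"jaw":1},{"tx":7.7,"ty":20.4,"tz":4.4,"ax":-0.12,"ay":-0.44,"az":-0.52,"jaw":1}]' 20
python3 - <<'E'
from h import *
from scipy.spatial.transform import Rotation as R
s=env.sense(); M=R.from_quat(s["orientation"]).as_matrix(); p,P=grab("scene")
cv2.imwrite("pics/s6.png",cv2.resize(p[140:290,190:350,::-1],None,fx=4,fy=4,interpolation=cv2.INTER_CUBIC))
Q=P.reshape(-1,3); L=(Q-s["tcp_pos"])@M
k=(abs(L[:,0])<45)&(abs(L[:,1])<32)&(L[:,2]>-60)&(L[:,2]<-5); print("box low end tool z",np.sort(L[k,2])[-12:].round(1), L[k,0].min(),L[k,0].max())
hs=cv2.cvtColor(p,cv2.COLOR_RGB2HSV).reshape(-1,3).astype(int)
r=k&(hs[:,1]>120)&((hs[:,0]<8)|(hs[:,0]>172)); print("red",r.sum(),np.percentile(L[r],[2,50,98],axis=0).round(1).tolist() if r.sum() else "")
print(M[:,2])
E
python3 plan.py 598.8 238.6 29.7 93.4 0.45
```

```text
time_s: 25.0
tcp_pos: [542.3, 234.8, 152.5]
orientation: [-0.025, 0.974, 0.006, 0.223]
ft_force: [0.2, -0.2, -0.3]
width: 38.1
finger_force: 20.7
box low end tool z [-25.8 -25.6 -25.6 -25.4 -25.2 -24.8 -24.5 -24.1 -23.4 -23.  -22.4 -19.2] -19.184780860698336 30.582483623590313
red 208 [[-5.1, -20.7, -45.2], [13.8, -0.9, -40.2], [27.6, 18.9, -29.1]]
[ 0.4345634   0.02206553 -0.9003709 ]
t cm [ 0.28  0.07 13.53] turn [-0.003  0.001 -0.007]
t cm [ 0.28  0.07 13.53] turn [1.000e-03 5.000e-03 3.134e+00]
now [542.5 235.  152.7] [-0.051  0.999  0.   ] q [ 0.05  0.34 -0.83  2.12  0.97  0.64  0.16] w 37.8 t 25.05
```

View pics/s6.png

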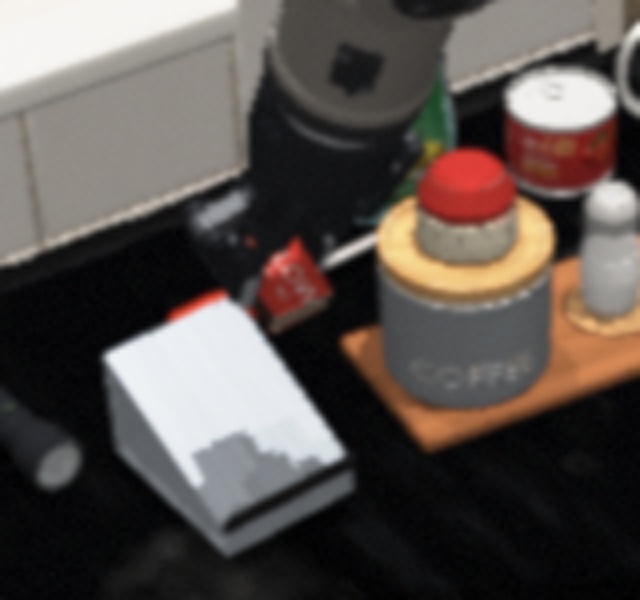

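The picture shows the matchbox held square to the slope at crop (295,285), the timer centred on the lid at (465,210) and the salt upright at (610,250). Approaching along the slope normal.

```bash
python3 -m pendant '[{"tx":0.2,"ty":0.2,"tz":4,"ax":0,"ay":0,"az":0,"jaw":1},{"tx":0.2,"ty":0.2,"tz":8,"ax":0,"ay":0,"az":0,"jaw":1},{"tx":0.2,"ty":0.2,"tz":11,"ax":0,"ay":0,"az":0,"jaw":1},{"tx":0.2,"ty":0.2,"tz":12.2,"ax":0,"ay":0,"az":0,"jaw":1},{"tx":0.2,"ty":0.2,"tz":12.6,"ax":0,"ay":0,"az":0,"jaw":1},{"tx":0.2,"ty":0.2,"tz":12.6,"ax":0,"ay":0,"az":0,"jaw":1}]' 20; python3 plan.py 598.8 238.6 29.7 93.4 0.45
```

```text
time_s: 25.65
tcp_pos: [594.8, 241.4, 38.2]
orientation: [-0.026, 0.974, 0.006, 0.223]
ft_force: [-1.0, -0.7, 0.1]
width: 38.0
finger_force: 20.8
t cm [ 0.03 -0.3   0.93] turn [-0.002  0.    -0.005]
t cm [ 0.03 -0.3   0.93] turn [1.000e-03 3.000e-03 3.136e+00]
now [594.8 241.4  38.2] [-0.054  0.999  0.001] q [-0.09  0.58 -0.65  2.08  1.36  0.57 -0.15] w 38.0 t 25.65
```

```bash
python3 -m pendant '[{"tx":0,"ty":-0.2,"tz":0.5,"ax":0,"ay":0,"az":0,"jaw":1},{"tx":0,"ty":-0.2,"tz":0.8,"ax":0,"ay":0,"az":0,"jaw":1},{"tx":0,"ty":-0.2,"tz":0.8,"ax":0,"ay":0,"az":0,"jaw":1}]' 20; python3 -m pendant '[{"tx":0,"ty":0,"tz":0.1,"ax":0,"ay":0,"az":0,"jaw":1},{"tx":0,"ty":0,"tz":0.1,"ax":0,"ay":0,"az":0,"jaw":1}]' 20; python3 -m pendant '[{"tx":0,"ty":0,"tz":0.1,"ax":0,"ay":0,"az":0,"jaw":1},{"tx":0,"ty":0,"tz":0.1,"ax":0,"ay":0,"az":0,"jaw":1}]' 20;python3 plan.py 598.8 238.6 29.7 93.4 0.45
```

```text
time_s: 25.95
tcp_pos: [598.0, 240.6, 31.4]
orientation: [-0.027, 0.974, 0.007, 0.224]
ft_force: [0.3, 0.5, -0.0]
width: 38.1
finger_force: 20.8
time_s: 26.15
tcp_pos: [598.2, 241.1, 30.4]
orientation: [-0.027, 0.974, 0.007, 0.224]
ft_force: [-0.1, -0.7, -0.0]
width: 38.0
finger_force: 20.8
time_s: 26.35
tcp_pos: [598.6, 241.1, 29.3]
orientation: [-0.027, 0.974, 0.007, 0.223]
ft_force: [0.1, 0.4, -0.0]
width: 38.1
finger_force: 20.8
t cm [-0.02 -0.25 -0.03] turn [-0.001  0.001 -0.003]
t cm [-0.02 -0.25 -0.03] turn [1.000e-03 1.000e-03 3.139e+00]
now [598.6 241.1  29.3] [-0.057  0.998  0.001] q [-0.09  0.6  -0.64  2.08  1.39  0.57 -0.18] w 38.1 t 26.35
```

```bash
python3 -m pendant '[{"tx":0,"ty":-0.2,"tz":0.1,"ax":0,"ay":0,"az":0,"jaw":1},{"tx":0,"ty":-0.2,"tz":0.1,"ax":0,"ay":0,"az":0,"jaw":1}]' 20; python3 -m pendant '[{"tx":0,"ty":0,"tz":0.1,"ax":0,"ay":0,"az":0,"jaw":1},{"tx":0,"ty":0,"tz":0.1,"ax":0,"ay":0,"az":0,"jaw":1}]' 20
python3 - <<'E'
from h import *
from scipy.spatial.transform import Rotation as R
s=env.sense(); print(s["tcp_pos"]); M=R.from_quat(s["orientation"]).as_matrix(); p,P=grab("scene")
Q=P.reshape(-1,3); L=(Q-s["tcp_pos"])@M; hs=cv2.cvtColor(p,cv2.COLOR_RGB2HSV).reshape(-1,3).astype(int)
k=(abs(L[:,0])<60)&(abs(L[:,1])<44)&(L[:,2]>-50)&(L[:,2]<-10)&(hs[:,1]<40)&(hs[:,2]>120)
print("slope surface tool z",k.sum(),np.percentile(L[k,2],[10,50,90]))
k=(abs(L[:,0])<60)&(abs(L[:,1])<44)&(hs[:,1]>120)&((hs[:,0]<8)|(hs[:,0]>172))&(L[:,2]>-55)&(L[:,2]<-20)
print("red top",k.sum(),np.percentile(L[k,2],[10,50,90]))
E
```

```text
time_s: 26.55
tcp_pos: [599.2, 238.5, 28.2]
orientation: [-0.027, 0.974, 0.006, 0.223]
ft_force: [-0.1, 1.1, -0.0]
width: 37.9
finger_force: 20.8
time_s: 26.75
tcp_pos: [599.4, 239.0, 28.1]
orientation: [-0.027, 0.974, 0.006, 0.224]
ft_force: [-5.2, -2.1, 8.7]
width: 37.7
finger_force: 21.9
[599.39976305 238.99037515  28.1150027 ]
slope surface tool z 519 [-26.62430066 -23.17665683 -19.50744196]
red top 152 [-43.63951189 -40.55081954 -36.99777276]
```

Contact on the slope, force along its normal. Back off slightly, open and withdraw along the normal.

```bash
python3 -m pendant '[{"tx":0,"ty":0,"tz":-0.1,"ax":0,"ay":0,"az":0,"jaw":1},{"tx":0,"ty":0,"tz":-0.1,"ax":0,"ay":0,"az":0,"jaw":-0.4},{"tx":0,"ty":0,"tz":-0.1,"ax":0,"ay":0,"az":0,"jaw":-0.4},{"tx":0,"ty":0,"tz":-0.1,"ax":0,"ay":0,"az":0,"jaw":-0.4},{"tx":0,"ty":0,"tz":-0.1,"ax":0,"ay":0,"az":0,"jaw":-0.4},{"tx":0,"ty":0,"tz":-0.1,"ax":0,"ay":0,"az":0,"jaw":-0.4},{"tx":0,"ty":0,"tz":-5,"ax":0,"ay":0,"az":0,"jaw":-0.4},{"tx":0,"ty":0,"tz":-10,"ax":0,"ay":0,"az":0,"jaw":-0.4},{"tx":0,"ty":0,"tz":-15,"ax":0,"ay":0,"az":0,"jaw":-0.4},{"tx":0,"ty":0,"tz":-17,"ax":0,"ay":0,"az":0,"jaw":-0.4}]' 20; python3 plan.py 480 350 230 93.4 0.2
```

```text
time_s: 27.8
tcp_pos: [525.0, 236.6, 184.4]
orientation: [-0.028, 0.974, 0.008, 0.225]
ft_force: [0.7, 0.8, 0.3]
width: 60.1
finger_force: 0.0
t cm [ 1.44 11.59 -5.76] turn [ 0.002  0.255 -0.001]
t cm [ 1.44 11.59 -5.76] turn [ 3.990e-01 -2.000e-03  3.115e+00]
now [525.  236.6 184.4] [-0.059  0.998  0.002] q [ 0.08  0.26 -0.87  2.12  0.85  0.65  0.26] w 60.1 t 27.8
```

```bash
python3 -m pendant '[{"tx":0,"ty":5,"tz":-3,"ax":0,"ay":0,"az":0,"jaw":-0.4},{"tx":0,"ty":10,"tz":-4,"ax":0,"ay":0,"az":0,"jaw":-0.4},{"tx":0,"ty":13,"tz":-4,"ax":0,"ay":0,"az":0,"jaw":-0.4},{"tx":0,"ty":13,"tz":-4,"ax":0,"ay":0,"az":0,"jaw":-0.4},{"tx":0,"ty":13,"tz":-4,"ax":0,"ay":0,"az":0,"jaw":-0.4},{"tx":0,"ty":13,"tz":-4,"ax":0,"ay":0,"az":0,"jaw":-0.4}]' 20
python3 - <<'E'
from h import *
np.set_printoptions(suppress=True,precision=1)
for n in("scene","top"):
    p,P=grab(n); q=p.copy() 
    cv2.imwrite(f"pics/end_{n}.png",cv2.resize(p[130:310,190:430,::-1] if n=="scene" else p[110:330,170:470,::-1],None,fx=2.6,fy=2.6,interpolation=cv2.INTER_CUBIC))
    hs=cv2.cvtColor(p,cv2.COLOR_RGB2HSV).astype(int)
    m=((hs[...,0]<10)|(hs[...,0]>170))&(hs[...,1]>120)&(hs[...,2]>80)&(abs(P[...,0]-560)<60)&(abs(P[...,1]-238)<50)&(P[...,2]>25)&(P[...,2]<90)
    Q=P[m]; print(n,len(Q))
    if len(Q)>20:
        print(" red top",cv2.minAreaRect(Q[:,:2].astype(np.float32)),Q.mean(0))
        c,s=np.cos(.06),np.sin(.06); D=Q.mean(0)-[588.5,238,0]; print(" rest frame top",c*D[0]+s*D[1],-s*D[0]+c*D[1],D[2])
    for nm,x,y,z in(("spice",559,-126,(20,122)),("salt",569.5,-31,(20,108)),("timer",580,73,(112,165)),("tin",746,-109,(20,62))):
        Q=box(P,x,y,z,48); Q=Q[np.hypot(Q[:,0]-x,Q[:,1]-y)<44]; print(" ",nm,circ(Q))
E
```

```text
time_s: 28.4
tcp_pos: [501.1, 362.0, 215.9]
orientation: [-0.027, 0.974, 0.006, 0.223]
ft_force: [1.1, -0.8, -1.0]
width: 59.7
finger_force: 0.0
scene 299
 red top ((547.4881591796875, 236.14431762695312), (51.9343376159668, 38.60369110107422), 3.3771324157714844) [548.3 238.8  48.1]
 rest frame top -40.094592507047935 3.2294286273042494 48.08595800115941
  spice (array([ 552.3, -127.8,   26.3,  118.4]), 676)
  salt (array([566.2, -29.7,  20.8,  99. ]), 442)
  timer (array([573.9,  76.2,  30. , 155.1]), 561)
  tin (array([ 732.1, -108.4,   38.2,   57.6]), 324)
top 426
 red top ((550.659423828125, 235.43887329101562), (49.738162994384766, 37.05663299560547), 4.226691246032715) [550.7 235.9  50.6]
 rest frame top -37.81660957990102 0.19833789856068273 50.55617784247035
  spice (array([ 558. , -128.3,   22.9,  120.7]), 766)
  salt (array([570.6, -32.4,  21.2, 101.8]), 458)
  timer (array([580.6,  70.7,  30.9, 157.3]), 986)
  tin (array([ 729.3, -109. ,   37.6,   58.9]), 931)
```

View pics/end_scene.png

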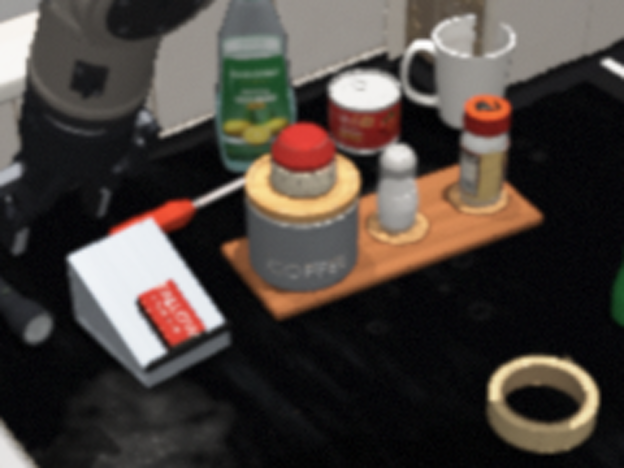

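View pics/end_top.png

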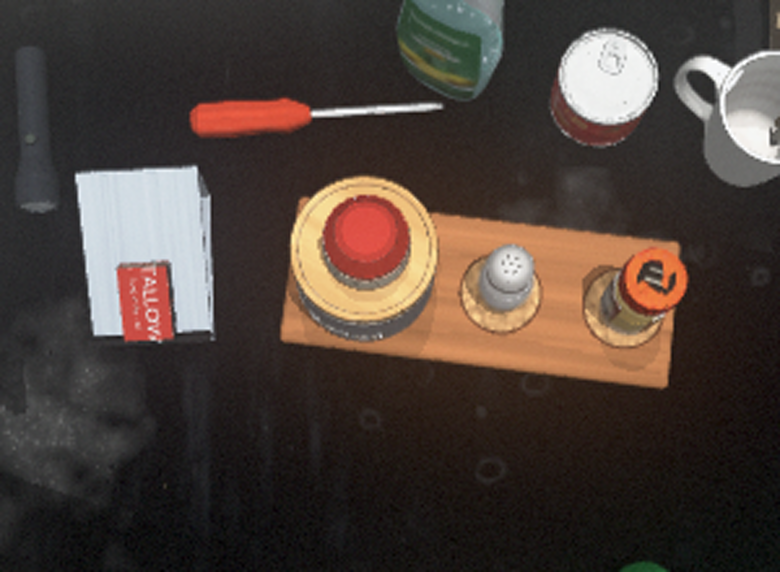

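Everything is in place. The matchbox lies straight against the stop at end_scene crop (172,313), and its underside works out at rest x about -31, z about 34. Timer, salt and spice jar are upright and centred, and the tin and screwdriver are unmoved. Handing in.

```bash
python3 -c "
from cell import env
print(env.close_job())"
```

```text
the job is handed in; nothing more can be done
None
```

I handed the job in after about 28 s of the 102 s allowed. By the last pictures, the salt, spice jar, timer and matchbox are all placed within tolerance, and the tin and screwdriver are still where they were. The hand-in returned no verdict.

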